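Turn the desk box's tray round, put the seal away in it and slide it home

ROBOT

A 6-joint arm with a two-finger parallel gripper is mounted at the origin on the work surface. World frame = base frame: x ahead of the robot, y to its left, z up, the work surface at z = 0. Lengths are in m, angles in rad, forces in N, time in s.
With the tool pointing down it reaches from about 0.275 to 0.75 m from the base axis. Payload 10.2 kg.
Tool frame: the origin (TCP) lies on the front face of the gripper's body, between the roots of the fingers; the fingertips stand 73 mm ahead of it and the grasp point (between the pads) lies 54 mm ahead of it (ctrl.tcp_to_grasp is the distance from the TCP to the grasp point, in m); y points along the fingers, x is the direction in which the jaws open and shut, and the axes are right-handed (so a half turn about y gives the same grasp; the last joint's range is limited). The gripper opens to 85 mm and grips with 20 to 120 N. Pads are 22 mm wide; open, the fingers measure 114 mm over their backs; the gripper's body (76 mm by 85 mm) begins 54 mm behind the grasp point. The pads swing forward as they close: fully open they stand 13 mm farther back than shut.
Start: joints at [-1.564, 0.313, 1.498, -0, 1.331, -0.223], TCP at [0.12, -0.511, 0.304] pointing down, gripper open.
Joint ranges: [-2.94, 2.94], [-0.97, 2.17], [0.19, 2.56], [-1.23, 4.37], [0.02, 3.11], [-2.88, 2.88]. Speed limits (rad/s): [2.39, 2.39, 3.01, 3.14, 3.14, 3.14].

INTERFACE

Orientations are given as a rotation vector (axis times angle).
In Python, from rig import ctrl gives the robot as it stands.
- The arm moves only by the tool step_arm, never from a script. Its argument "motion" is text: rows parted by semicolons, each of 6 numbers parted by spaces: the shift along the tool's x, y, z in cm, then the turn, a rotation vector about the tool's x, y, z in degrees. A call has 1 to 12 rows; each row shifts and turns the pose as measured when the row begins, along the tool's axes as they then stand; what a row does not reach is not made up. A row lasts 1/12 s, in which the tool goes at most 41.7 mm and 7.16 degrees, less where a joint would pass 70% of its speed; a pose out of reach is approached as far as the arm can. A call is refused whole if a number of a shift passes 4.17 or a number of a turn 7.16, either way. A call with a gripper value outside its range is refused whole. "hand" is the finger opening in cm, from 0 to 8.54, set as the call begins (left out, the last holds). The fingers move at their own pace and stop on an object; "squeeze" is the grip in N (left out, the last holds). Time passes only in rows, so rows that do not move let the fingers close. It gives the time, the measured TCP pose, the force and the opening at its end, in the units of the state.
- ctrl.state(): the state, without advancing time (a new reading comes with each control period).
- ctrl.capture(name): name is "scene" or "top"; returns a dict with "pixels" (480x640x3 uint8, red, green, blue), "vfov" (degrees; the focal length in pixels is half the picture's height over the tangent of half this angle, whatever the lens; pixels are square), "cx", "cy" (the principal point, pixels), "D" ([k1, k2, p1, p2, k3] as OpenCV has them; the pictures are not rectified), "cam_to_world" (4x4, takes a point from camera to world coordinates). Camera axes: x right, y down, z forward; pixel columns grow to the right and rows downward; lengths in m; the calibration is good to about 2 mm. A picture is of the moment at which its call begins. There is no depth.
- ctrl.sign_off(): hands the job in, once; it reports no verdict.
The state is a dict: "time": time; "q": joint angles; "qd": joint speeds; "effort": joint torques, N m; "tool_pos": TCP position; "ee_rot": TCP orientation; "ft_force": force on the tool from outside, world axes, zero at the start; "torque": the same for the moment, N m; "gripper_width": finger opening in m.
Only numpy, scipy, OpenCV 4.12 (cv2) and the standard library are available. Lean on these libraries where they do the work, as an engineer would, in place of code of your own. Each camera call takes 0.05 s, during which the arm holds its last target.

TASK

The tray of the little wooden desk box has been pushed in backwards, so its red pull is inside and its tail sticks out. Draw it right out and set it down on the table, lay the green stone seal in it, then slide the tray back in the right way round, tail first, until it is fully home with its dark front flush with the mouth of the box and only the red pull outside. Leave the paperweight, hand mirror, water tub and inkstone where they are.

Things in the scene. Friction and masses are not known exactly. Their poses are not given: they have to be found in the camera images.
- drawer_box: Brown wooden desk box, fixed, 164 deep x 86 wide x 44 mm high, flat top with brass inlay. One bay, open at front and bottom: the tray slides on the table itself. Origin: middle of the mouth, at table level, in the front face; x points into the bay, y across, z up. Bay 58 mm wide (walls flare about 6 mm a side over the first 14 mm), 36 mm high, 152 mm deep to a solid back wall.
- tray: Loose open wooden tray, 0.2 kg, body 150 (x) x 52 mm, inside 140 x 44. Floor 4 mm thick; side and tail walls 4 thick, 20 high; dark front plate 6 thick, 30 high, with a red pull sticking out 40 mm more. Origin: centre of the body's underside; x points to the tail (+75 mm), -x to the front (-75 mm). Starts flat on the table, in the box backwards, 50 to 62 mm of its tail end out of the mouth.
- tray_pull (a point): Place to grip the red pull block, which is 40 long x 18 wide x 24 mm high (4 to 28 mm above the tray's underside): on its centre line, 22 mm out from the front plate, 16 mm above the underside; axes as the tray's.
- tray_pull_end (a point): Middle of the free end of the red pull, 40 mm out from the front plate; axes as the tray's.
- tray_tail (a point): Middle of the outer face of the tray's tail wall, 10 mm above the underside; axes as the tray's. Home, it lies 150 to 152 mm inside the mouth, against the back wall, with the tray's x axis along the box's.
- seal: Loose green stone name seal lying on its side on the table, a square block 76 long (x) x 26 x 26 mm, one end stained red, 0.125 kg. Origin: centre of its underside as it lies at the start; x along its length, z up.
- seal_center (a point): Centre of the seal block; axes as the seal's. 17 mm above the underside of the tray when it lies on the tray's floor.
- paperweight: Bystander: brass bar 120 long (x) x 22 x 16 mm with an 8 mm high stud in the middle. Origin: centre of its underside.
- mirror: Bystander: silvery hand mirror lying flat, 10 mm thick; round head 110 mm across, handle to 172 mm from the centre of the head along x. Origin: underside of the head's centre.
- tub: Bystander: white plastic water tub (empty), 110 mm across, 55 mm high. Origin: centre of its underside.
- inkstone: Bystander: dark inkstone slab with a raised rim, 130 (x) x 85 x 28 mm. Origin: centre of its underside.
Mind the look-alikes: they are no part of the job. Of the things shaped like the drawer_box, the brown one is meant.

How it is judged:
By the outcome, as a careful person would: the job done as asked, in the order asked, and still so for the second after the job is handed in, with the robot touching nothing.
It also fails if it takes over 72 s, if anything falls off the work surface, if the arm or the gripper's body presses on something with over 40 N, if the wrist force passes 120 N, or if a joint passes its speed limit or range.

## Working session

There is one attempt and no reset: what is moved stays moved. The work goes in short steps, Python scripts to look and compute and a tool call to move; the robot and the scene stay as the last step left them, time stands still between calls to the robot, and variables do not carry over. Pictures are saved under pics/ and viewed, and the job is handed in when it is done.

Besides the shell and the picture viewer there is one more tool, called after "Request:" in YAML: its name, and indented under it one key for each argument. step_arm: Moves the arm, as the interface text tells. Its arguments: {"type":"object","properties":{"motion":{"type":"string"},"hand":{"type":"number"},"squeeze":{"type":"number"}},"required":["motion"]}

```bash
ls; mkdir -p pics; python3 - <<'E'
from rig import ctrl
import cv2,numpy as np,pickle
print(ctrl.state())
for n in ("scene","top"):
    c=ctrl.capture(n); cv2.imwrite(f"pics/{n}0.png",c["pixels"][:,:,::-1])
    pickle.dump(c,open(f"{n}0.pkl","wb"))
    print(n,c["vfov"],c["cx"],c["cy"],c["D"],np.round(c["cam_to_world"],4).tolist())
E
```

```text
pics
{'time': 0.0, 'q': array([-1.56442362e+00,  3.13438491e-01,  1.49846483e+00, -1.70480062e-06,
        1.33098055e+00, -2.23382975e-01]), 'qd': array([ 0.00068532,  0.00115754, -0.00175003, -0.00060572,  0.00039001,
       -0.00020871]), 'effort': array([ 1.71814042e-05, -4.12267184e+01, -2.59743243e+01, -1.37315001e-04,
        4.11693327e-03, -9.33457642e-06]), 'tool_pos': array([ 0.11955874, -0.5110289 ,  0.30333046]), 'ee_rot': array([-1.30811872,  1.03881321, -1.03745986]), 'ft_force': array([1.42207964, 0.42300277, 0.3252438 ]), 'torque': array([ 0.03317504, -0.00410833, -0.03581503]), 'gripper_width': 0.08555519813458318}
scene 50.79214564363277 320.3364892462882 239.01480419477272 [-0.14114698  0.          0.          0.          0.        ] [[0.4548, 0.6334, -0.6261, 1.2699], [0.8906, -0.3207, 0.3225, -0.4372], [0.0035, -0.7042, -0.71, 0.9009], [0.0, 0.0, 0.0, 1.0]]
top 48.308022428393144 325.8694461916362 244.12176308433556 [-0.15394118  0.          0.          0.          0.        ] [[-0.0126, -0.9914, 0.1303, 0.3858], [-0.9999, 0.0123, -0.0033, -0.0579], [0.0017, -0.1303, -0.9915, 1.2305], [0.0, 0.0, 0.0, 1.0]]
```

View pics/scene0.png

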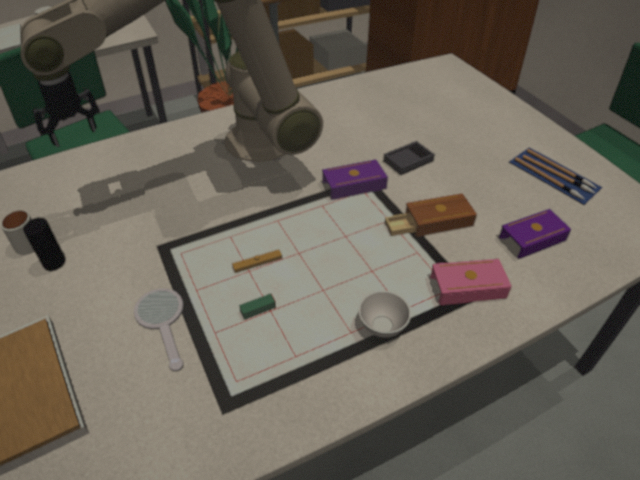

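View pics/top0.png

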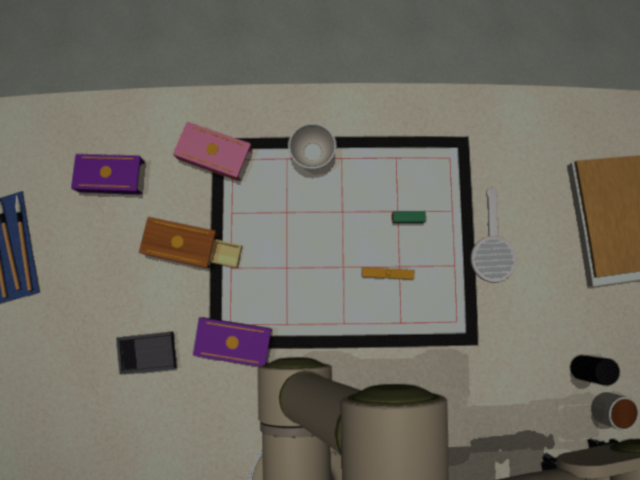

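```bash
python3 - <<'E'
from rig import ctrl
from scipy.spatial.transform import Rotation as R
print(R.from_rotvec(ctrl.state()['ee_rot']).as_matrix().round(3), ctrl.tcp_to_grasp)
print([d for d in dir(ctrl) if d[0]!='_'])
E
```

```text
[[ 0.228  0.     0.974]
 [-0.974  0.001  0.228]
 [-0.001 -1.     0.   ]] 0.0539
['IKError', 'capture', 'sign_off', 'state', 'tcp_to_grasp']
```

The top view shows four box-shaped things: brown at (178,242), pink at (213,150), purple at (108,173) and purple at (233,341). The brown one is meant. It also has the wooden tray tail sticking out at (227,254). The green block at (409,217) is the seal, and the brass bar at (388,274) is the paperweight. I'll confirm these in one enlarged crop and measure them.

```bash
cat > h.py <<'E'
import numpy as np,cv2,pickle
from scipy.spatial.transform import Rotation as R
def K(c):
    f=240/np.tan(np.radians(c["vfov"]/2)); return np.array([[f,0,c["cx"]],[0,f,c["cy"]],[0,0,1.]])
def rays(c,uv):
    p=cv2.undistortPoints(np.asarray(uv,float).reshape(-1,1,2),K(c),np.array(c["D"],float)).reshape(-1,2)
    T=np.array(c["cam_to_world"]); d=np.c_[p,np.ones(len(p))]@T[:3,:3].T
    return T[:3,3],d
def onz(c,uv,z):
    o,d=rays(c,uv); s=(z-o[2])/d[:,2]; return o+d*s[:,None]
def proj(c,P):
    T=np.linalg.inv(np.array(c["cam_to_world"]));
    r,_=cv2.projectPoints(np.asarray(P,float).reshape(-1,1,3),cv2.Rodrigues(T[:3,:3])[0],T[:3,3],K(c),np.array(c["D"],float)); return r.reshape(-1,2)
def tri(c1,u1,c2,u2):
    o1,d1=rays(c1,[u1]);o2,d2=rays(c2,[u2]);d1=d1[0]/np.linalg.norm(d1[0]);d2=d2[0]/np.linalg.norm(d2[0])
    A=np.c_[d1,-d2];s=np.linalg.lstsq(A,o2-o1,rcond=None)[0];a=o1+d1*s[0];b=o2+d2*s[1];return (a+b)/2,np.linalg.norm(a-b)
def crop(c,x0,y0,x1,y1,s,name,g=1.6):
    im=c["pixels"][y0:y1,x0:x1,::-1].astype(float)
    im=np.clip(im*g,0,255).astype(np.uint8)
    cv2.imwrite(name,cv2.resize(im,None,fx=s,fy=s,interpolation=cv2.INTER_CUBIC))
def hsv(c): return cv2.cvtColor(c["pixels"],cv2.COLOR_RGB2HSV)
def blobs(m,amin=60):
    n,l,st,ce=cv2.connectedComponentsWithStats(m.astype(np.uint8))
    return [(st[i],ce[i],l==i) for i in range(1,n) if st[i][4]>=amin]
def load(n): return pickle.load(open(n,"rb"))
def cap(n,tag):
    from rig import ctrl
    c=ctrl.capture(n); pickle.dump(c,open(f"{n}{tag}.pkl","wb")); return c
E
python3 - <<'E'
from h import *
t=load("top0.pkl"); s=load("scene0.pkl")
a=t["pixels"]; 
crop(t,130,200,260,290,6,"pics/a.png")
crop(s,370,180,490,250,6,"pics/b.png")
H=hsv(t)
for p in [(178,230),(200,250),(227,254),(409,217),(388,274),(150,240),(227,262),(245,280),(270,240)]: print(p,H[p[1],p[0]],a[p[1],p[0]])
E
```

```text
(178, 230) [ 13 187 101] [101  58  27]
(200, 250) [ 12 184 100] [100  57  28]
(227, 254) [ 24 102 142] [142 130  85]
(409, 217) [ 73 134  82] [39 82 57]
(388, 274) [ 19 202 120] [120  86  25]
(150, 240) [ 13 187  97] [97 56 26]
(227, 262) [ 29  89 141] [141 140  92]
(245, 280) [ 72   9 146] [141 146 143]
(270, 240) [ 84   9 146] [141 146 145]
```

View pics/a.png

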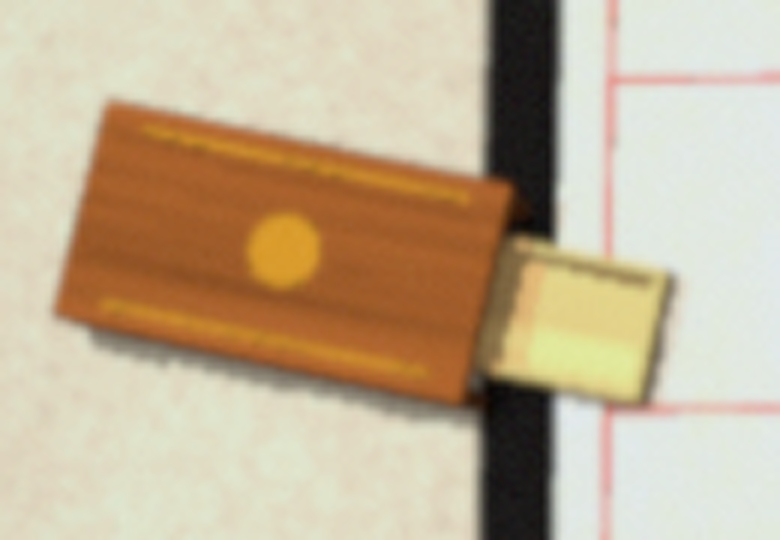

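View pics/b.png

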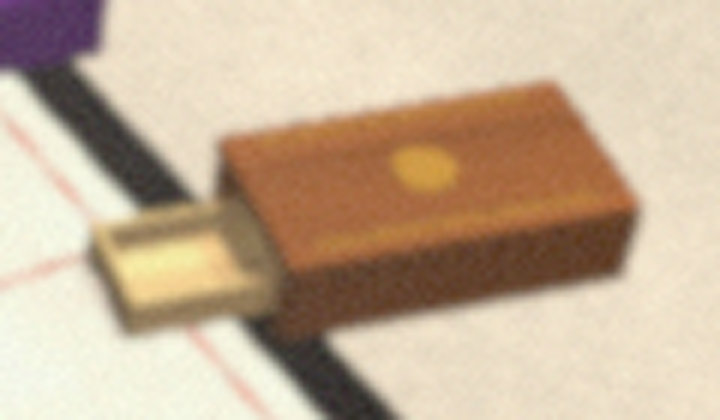

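```bash
python3 - <<'E'
from h import *
t=load("top0.pkl"); s=load("scene0.pkl")
def cc(pts,x0,y0,k): return [((x+.5)/k-.5+x0,(y+.5)/k-.5+y0) for x,y in pts]
B=cc([(108,98),(515,183),(465,403),(55,315)],130,200,6)
W=onz(t,B,.044); print("box top",W.round(4)); 
L=lambda i,j:np.linalg.norm(W[i]-W[j])
print(L(0,1),L(2,3),L(1,2),L(0,3))
Bs=cc([(553,83),(637,207),(288,268),(218,143)],370,180,6)
W2=onz(s,Bs,.044);print("scene",W2.round(4))
for n,i,j in ((0,3,1),): pass
# dot centre
for c,nm in((t,"top"),(s,"scene")):
    H=hsv(c)
    m=(H[...,0]>=9)&(H[...,0]<=17)&(H[...,1]>150)&(H[...,2]>50)
    for st,ce,l in blobs(m,300): print(nm,"brown",st,ce.round(1))
    for nme,m,z in (("green",(H[...,0]>60)&(H[...,0]<85)&(H[...,1]>90),.026),("brass",(H[...,0]>=16)&(H[...,0]<=24)&(H[...,1]>150),.016),("tray",(H[...,0]>=20)&(H[...,0]<=32)&(H[...,1]>65),.020)):
        for st,ce,l in blobs(m,60):
            ct=max(cv2.findContours(l.astype(np.uint8),0,cv2.CHAIN_APPROX_NONE)[0],key=len)
            b=cv2.boxPoints(cv2.minAreaRect(ct)); 
            print(nm,nme,st,ce.round(1),b.round(1).tolist()); print(onz(c,b,z).round(4).tolist())
T=cc([(670,272),(645,402)],130,200,6); print("tail",onz(t,T,.02).round(4))
T=cc([(90,250),(128,330)],370,180,6); print("tail scene",onz(s,T,.02).round(4))
crop(t,360,190,440,290,6,"pics/c.png");crop(s,220,240,300,320,6,"pics/d.png")
E
```

```text
box top [[0.612  0.346  0.044 ]
 [0.5768 0.1871 0.044 ]
 [0.4939 0.2049 0.044 ]
 [0.5287 0.364  0.044 ]]
0.1626736988928367 0.1628639421443536 0.08478512048762646 0.0851951582352254
scene [[0.5321 0.3657 0.044 ]
 [0.6136 0.3466 0.044 ]
 [0.5772 0.1901 0.044 ]
 [0.4988 0.2081 0.044 ]]
top brown [ 576  157   64  119 5311] [612.4 211.9]
top brown [ 140  218   76   49 2420] [177.5 242.1]
top brown [612 400  24  28 526] [623.7 413.3]
top green [394 212  31  10 308] [409.  216.5] [[394.0, 212.0], [424.0, 212.0], [424.0, 221.0], [394.0, 221.0]]
[[0.6165, -0.2193, 0.026], [0.6159, -0.2888, 0.026], [0.5948, -0.288, 0.026], [0.5955, -0.2186, 0.026]]
top brass [207 144  10  10  80] [211.7 148.4] [[207.0, 144.0], [216.0, 144.0], [216.0, 153.0], [207.0, 153.0]]
[[0.789, 0.2177, 0.016], [0.7885, 0.196, 0.016], [0.7662, 0.1954, 0.016], [0.7667, 0.217, 0.016]]
top brass [ 576  157   64  119 5391] [612.3 211.8] [[575.7000122070312, 162.3000030517578], [638.7999877929688, 155.1999969482422], [651.4000244140625, 268.79998779296875], [588.2999877929688, 275.8999938964844]]
[[0.7391, -0.6736, 0.016], [0.
[... 6780 characters left out ...]
69, 0.0735, 0.02]]
scene tray [277 109  44  41 923] [297.7 126.8] [[273.29998779296875, 142.10000610351562], [286.5, 102.5], [323.3999938964844, 114.80000305175781], [310.20001220703125, 154.39999389648438]]
[[0.0571, 0.0243, 0.02], [-0.1416, 0.1577, 0.02], [-0.0139, 0.2331, 0.02], [0.1657, 0.0964, 0.02]]
scene tray [386 214  22  17 164] [395.4 223.6] [[384.20001220703125, 218.39999389648438], [398.6000061035156, 211.1999969482422], [407.0, 228.0], [392.6000061035156, 235.1999969482422]]
[[0.5008, 0.143, 0.02], [0.4943, 0.1915, 0.02], [0.557, 0.1757, 0.02], [0.5622, 0.129, 0.02]]
tail [[0.5454 0.1318 0.02  ]
 [0.4958 0.141  0.02  ]]
tail scene [[0.5103 0.1382 0.02  ]
 [0.5585 0.1264 0.02  ]]
```

View pics/c.png

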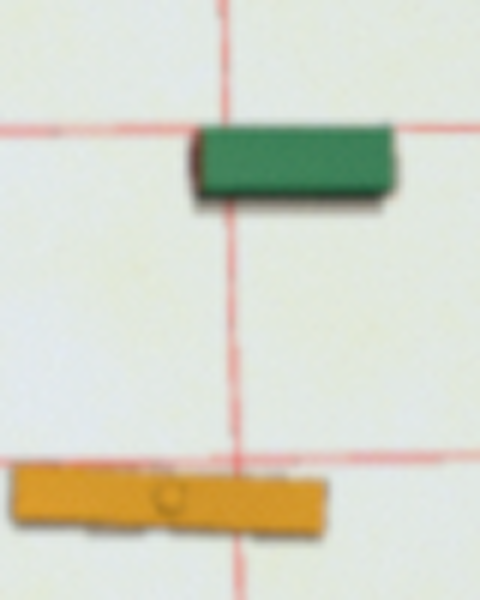

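View pics/d.png

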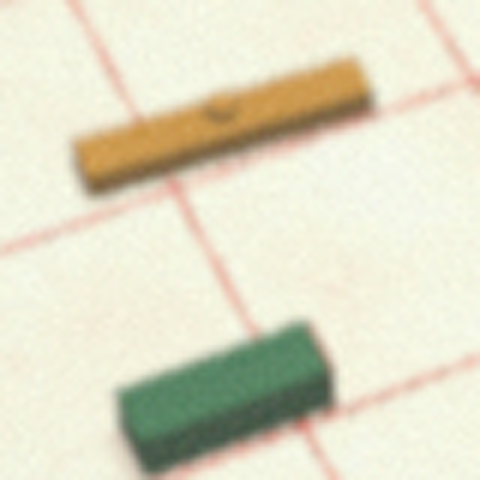

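```bash
cat >> h.py <<'E'
def delta(x,y,z,psi):
    """tool-frame shift (cm) and rotvec (deg) from the measured pose to TCP x,y,z with jaw yaw psi deg, tool down"""
    from rig import ctrl
    st=ctrl.state(); Rm=R.from_rotvec(st["ee_rot"]).as_matrix(); p=np.radians(psi)
    X=np.array([np.cos(p),np.sin(p),0]);Y=np.array([0,0,-1.]);Rt=np.c_[X,Y,np.cross(X,Y)]
    d=Rm.T@(np.array([x,y,z])-st["tool_pos"])*100
    w=np.degrees(R.from_matrix(Rm.T@Rt).as_rotvec())
    d2=Rt.T@(np.array([x,y,z])-st["tool_pos"])*100
    print("t",round(st["time"],2),"pos",st["tool_pos"].round(4),"yaw",np.degrees(np.arctan2(Rm[1,0],Rm[0,0])).round(2),"w",round(st["gripper_width"],4),"q6",st["q"][5].round(2),"F",st["ft_force"].round(1))
    print("shift now-axes cm",d.round(2),"turn deg",w.round(2),"| shift after turn",d2.round(2),"rows",round(np.linalg.norm(d)/4.17,1))
E
python3 - <<'E'
from h import *
t=load("top0.pkl"); s=load("scene0.pkl")
def cc(pts,x0,y0,k): return [((x+.5)/k-.5+x0,(y+.5)/k-.5+y0) for x,y in pts]
A=onz(t,cc([(203,126),(393,126),(393,192),(200,194)],360,190,6),.026)
print("seal top",A.round(4),A.mean(0))
Bq=onz(s,cc([(118,390),(308,322),(332,366),(150,437)],220,240,6),.026)
print("seal scene",Bq.round(4),Bq.mean(0))
# seam box dot
H=hsv(t)
print("dot",onz(t,[(176.9,241.3)],.044),onz(s,[(440.3,207.6)],.044))
u=np.array([.2155,.9765]); m=np.array([.5365,.1965]); g=m-.032*u
delta(g[0],g[1],.15,-12.4)
E
```

```text
seal top [[ 0.6198 -0.218   0.026 ]
 [ 0.6192 -0.2914  0.026 ]
 [ 0.5935 -0.2904  0.026 ]
 [ 0.5934 -0.2161  0.026 ]] [ 0.60647203 -0.25399085  0.026     ]
seal scene [[ 0.5974 -0.2879  0.026 ]
 [ 0.5993 -0.2139  0.026 ]
 [ 0.6221 -0.2141  0.026 ]
 [ 0.6223 -0.2852  0.026 ]] [ 0.61026257 -0.25027024  0.026     ]
dot [[0.55234388 0.27532085 0.044     ]] [[0.55228311 0.27893564 0.044     ]]
t 0.1 pos [ 0.1196 -0.511   0.3034] yaw -76.83 w 0.0854 q6 -0.22 F [ 0.   0.4 -0.6]
shift now-axes cm [-56.49  15.42  55.33] turn deg [-5.000e-02 -6.443e+01 -5.000e-02] | shift after turn [25.52 15.34 74.86] rows 19.3
```

Request:
step_arm:
  motion: "0 0 0 0 -7.15 0;0 0 0 0 -7.15 0;0 0 0 0 -7.15 0;0 0 0 0 -7.15 0;0 0 0 0 -7.15 0;0 0 0 0 -7.15 0;0 0 0 0 -7.15 0;0 0 0 0 -7.15 0;0 0 0 0 -7.15 0"
  hand: 8.54

```text
time: 0.85
tool_pos: [0.1196, -0.51, 0.3002]
ee_rot: [-1.556, 0.166, -0.165]
ft_force: [-0.0, -0.1, -0.1]
gripper_width: 0.0855
```

Request:
step_arm:
  motion: "1.28 .5 3.74 0 0 0;1.28 .5 3.74 0 0 0;1.28 .5 3.74 0 0 0;1.28 .5 3.74 0 0 0;1.28 .5 3.74 0 0 0;1.28 .5 3.74 0 0 0;1.28 .5 3.74 0 0 0;1.28 .5 3.74 0 0 0;1.28 .5 3.74 0 0 0;1.28 .5 3.74 0 0 0;1.28 .5 3.74 0 0 0;1.28 .5 3.74 0 0 0"

```text
time: 1.85
tool_pos: [0.3651, -0.0869, 0.2387]
ee_rot: [-1.555, 0.169, -0.168]
ft_force: [0.1, -1.4, -0.1]
gripper_width: 0.0855
```

```bash
python3 - <<'E'
from h import *
delta(.529,.165,.15,-12.4)
E
```

```text
t 1.85 pos [ 0.3651 -0.0869  0.2387] yaw -12.32 w 0.0855 q6 -0.34 F [ 0.1 -1.4 -0.1]
shift now-axes cm [10.66  9.11 28.03] turn deg [-0.53  0.08 -0.11] | shift after turn [10.6   8.87 28.13] rows 7.5
```

Request:
step_arm:
  motion: "1.33 1 3.5 -.5 0 -.1;1.33 1 3.5 0 0 0;1.33 1 3.5 0 0 0;1.33 1 3.5 0 0 0;1.33 1 3.5 0 0 0;1.33 1 3.5 0 0 0;1.33 1 3.5 0 0 0;1.33 1 3.5 0 0 0;0 0 0 0 0 0"

```text
time: 2.6
tool_pos: [0.5341, 0.1857, 0.152]
ee_rot: [-1.565, 0.164, -0.163]
ft_force: [0.3, 0.3, -0.2]
gripper_width: 0.0853
```

```bash
python3 - <<'E'
from h import *
u=np.array([.2155,.9765]); g=np.array([.5365,.1965])-.032*u
print(g); delta(g[0],g[1],.073,-12.4)
c=cap("scene",1); crop(c,340,130,500,250,5,"pics/e.png",1.5)
E
```

```text
[0.529604 0.165252]
t 2.6 pos [0.5341 0.1857 0.152 ] yaw -11.92 w 0.0853 q6 0.34 F [ 0.3  0.3 -0.2]
shift now-axes cm [-0.01  7.9  -2.09] turn deg [ 0.05  0.48 -0.05] | shift after turn [ 0.    7.9  -2.09] rows 2.0
```

View pics/e.png

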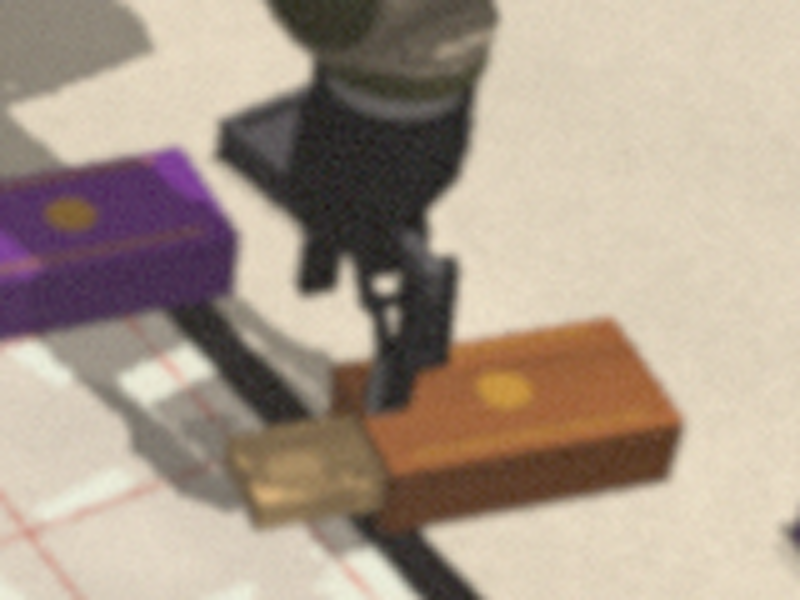

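The picture shows the open gripper above the tail of the tray, still about 20 mm too far towards the box at crop (385,400). I'll shift it back, then go down.

Request:
step_arm:
  motion: "0 0 -2.1 0 .5 0;0 2.5 0 0 0 0;0 2.5 0 0 0 0;0 1.5 0 0 0 0;0 1 0 0 0 0;0 0 0 0 0 0"

```text
time: 3.15
tool_pos: [0.5273, 0.1596, 0.0761]
ee_rot: [-1.566, 0.172, -0.17]
ft_force: [0.6, -0.4, -0.3]
gripper_width: 0.0852
```

```bash
python3 - <<'E'
from h import *
u=np.array([.2155,.9765]); g=np.array([.5365,.1965])-.032*u
delta(g[0],g[1],.073,-12.4)
c=cap("scene",2); crop(c,340,130,500,250,5,"pics/f.png",1.5)
E
```

```text
t 3.15 pos [0.5273 0.1596 0.0761] yaw -12.48 w 0.0852 q6 0.3 F [ 0.6 -0.4 -0.3]
shift now-axes cm [0.1  0.31 0.6 ] turn deg [ 0.14 -0.08 -0.03] | shift after turn [0.1  0.31 0.6 ] rows 0.2
```

View pics/f.png

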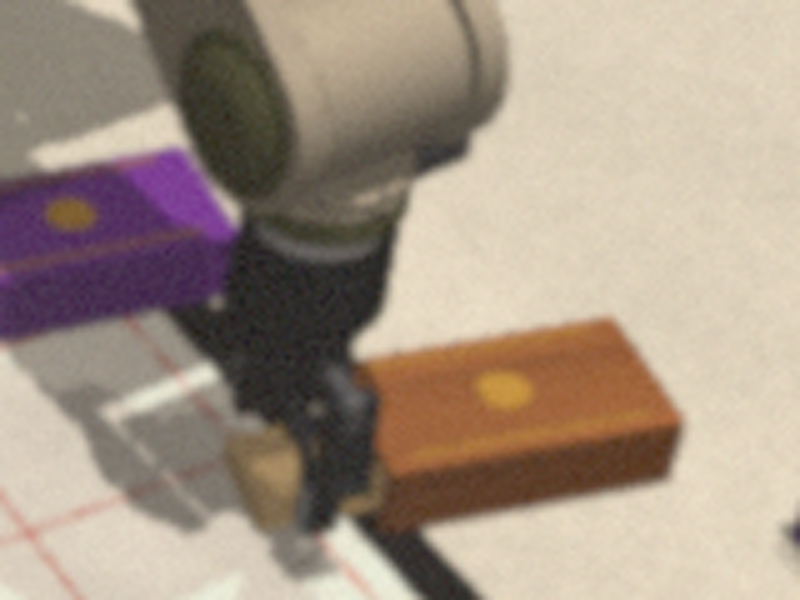

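The fingers straddle the tray's tail just outside the mouth, at crop (330,500). Closing now.

Request:
step_arm:
  motion: "0.1 .3 0 0 0 0;0 0 0 0 0 0;0 0 0 0 0 0;0 0 0 0 0 0;0 0 0 0 0 0;0 0 0 0 0 0"
  hand: 4
  squeeze: 30

```text
time: 3.7
tool_pos: [0.5302, 0.1591, 0.0783]
ee_rot: [-1.565, 0.166, -0.176]
ft_force: [-0.2, -0.7, -0.8]
gripper_width: 0.0513
```

```bash
python3 - <<'E'
from h import *
delta(.4936,.002,.073,-12.4)
E
```

```text
t 3.7 pos [0.5302 0.1591 0.0783] yaw -12.46 w 0.0513 q6 0.3 F [-0.2 -0.7 -0.8]
shift now-axes cm [ -0.18   0.54 -16.13] turn deg [ 0.03 -0.06  0.36] | shift after turn [ -0.2    0.53 -16.13] rows 3.9
```

Request:
step_arm:
  motion: "0 0 -1 0 0 0;0 0 -1.5 0 0 0;0 0 -1.5 0 0 0;0 0 -1.5 0 0 0;0 0 -1.5 0 0 0;0 0 0 0 0 0"

```text
time: 4.2
tool_pos: [0.5136, 0.0862, 0.0785]
ee_rot: [-1.566, 0.163, -0.175]
ft_force: [-0.5, 0.3, -1.9]
gripper_width: 0.0514
```

```bash
python3 - <<'E'
from h import *
delta(.4936,.002,.076,-12.4)
c=cap("scene",3); crop(c,340,130,500,250,5,"pics/g.png",1.5)
E
```

```text
t 4.2 pos [0.5136 0.0862 0.0785] yaw -12.33 w 0.0514 q6 0.16 F [-0.5  0.3 -1.9]
shift now-axes cm [-0.16  0.25 -8.65] turn deg [0.03 0.07 0.43] | shift after turn [-0.15  0.25 -8.65] rows 2.1
```

View pics/g.png

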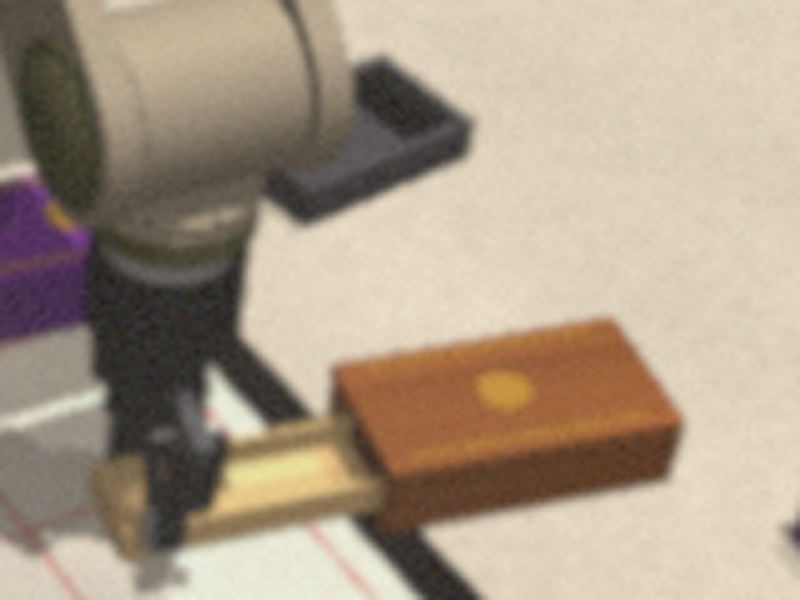

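The tray is sliding out straight and the box hasn't moved. I'll keep drawing.

Request:
step_arm:
  motion: "0 0 -1.5 0 0 0;0 0 -1.5 0 0 0;0 0 -1.5 0 0 0;0 0 -1.5 0 0 0;0 0 -1.5 0 0 0;0 0 -1.3 0 0 0;0 0 0 0 0 0"

```text
time: 4.83
tool_pos: [0.4951, 0.0002, 0.0789]
ee_rot: [-1.565, 0.159, -0.175]
ft_force: [0.2, 0.4, -1.2]
gripper_width: 0.0517
```

```bash
python3 - <<'E'
from h import *
delta(.4936,.002,.076,-12.4)
c=cap("scene",4); crop(c,300,150,500,300,4,"pics/g2.png",1.5)
c=cap("top",4); crop(c,130,180,330,330,4,"pics/g3.png",1.5)
E
```

```text
t 4.83 pos [4.951e-01 2.000e-04 7.890e-02] yaw -12.16 w 0.0517 q6 -0.03 F [ 0.2  0.4 -1.2]
shift now-axes cm [-0.18  0.28  0.14] turn deg [-0.04  0.24  0.58] | shift after turn [-0.18  0.29  0.14] rows 0.1
```

View pics/g2.png

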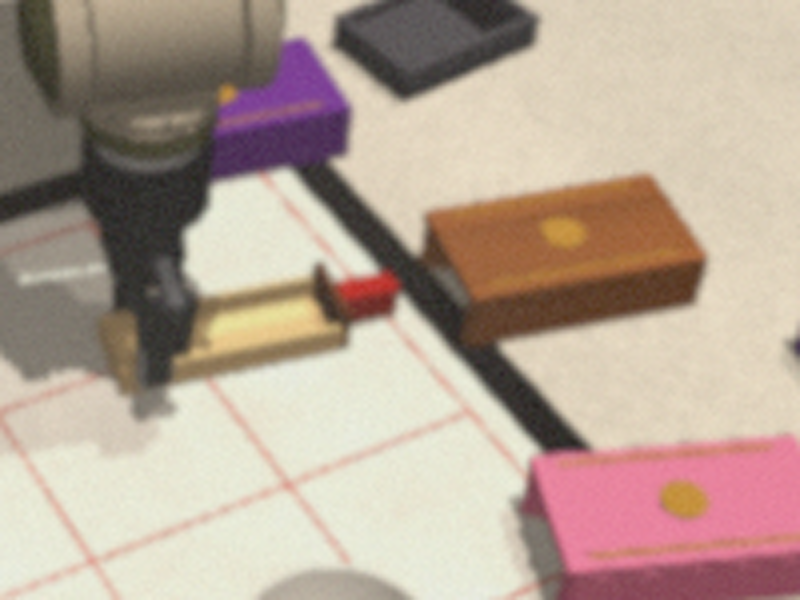

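View pics/g3.png

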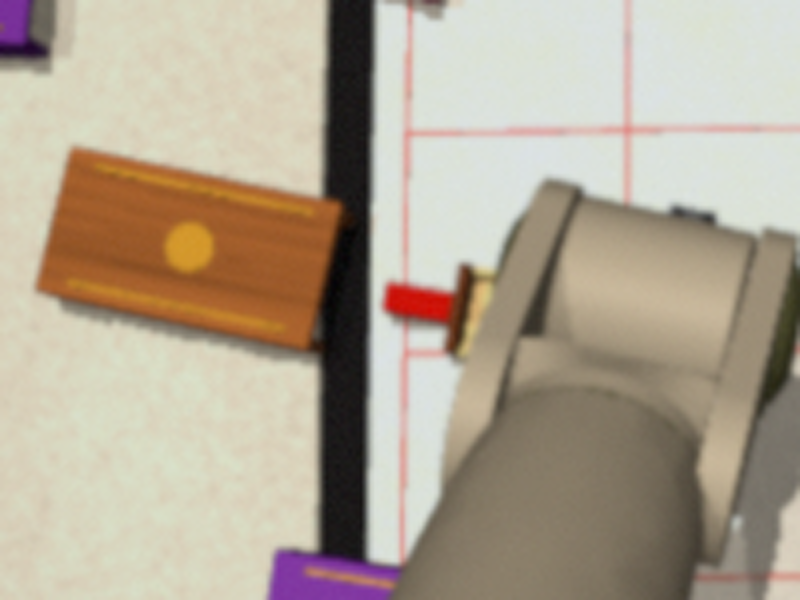

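The tray is right out. The red pull's end is about 28 mm clear of the mouth, at scene (400,222). I'll release it and regrip at the tray's middle.

Request:
step_arm:
  motion: "0 0 0 0 0 0;0 0 0 0 0 0;0 0 0 0 0 0;0 0 0 0 0 0"
  hand: 8.5

```text
time: 5.27
tool_pos: [0.4961, 0.0044, 0.0793]
ee_rot: [-1.564, 0.155, -0.173]
ft_force: [0.2, 0.2, -0.5]
gripper_width: 0.085
```

Request:
step_arm:
  motion: "0 0 1.4 0 0 0;0 0 1.4 0 0 0;0 0 1.4 0 0 0;0 0 1.4 0 0 0;0 0.3 0 0 0 0;0 0 0 0 0 0"

```text
time: 5.77
tool_pos: [0.5086, 0.0629, 0.0765]
ee_rot: [-1.564, 0.152, -0.173]
ft_force: [0.0, -0.0, 0.4]
gripper_width: 0.0848
```

```bash
python3 - <<'E'
from h import *
delta(.507,.054,.074,-12.4)
c=cap("scene",5); crop(c,300,150,500,300,4,"pics/g4.png",1.5)
E
```

```text
t 5.77 pos [0.5086 0.0629 0.0765] yaw -11.86 w 0.0848 q6 0.1 F [ 0.  -0.   0.4]
shift now-axes cm [ 0.02  0.25 -0.9 ] turn deg [-0.11  0.54  0.74] | shift after turn [ 0.03  0.25 -0.9 ] rows 0.2
```

View pics/g4.png

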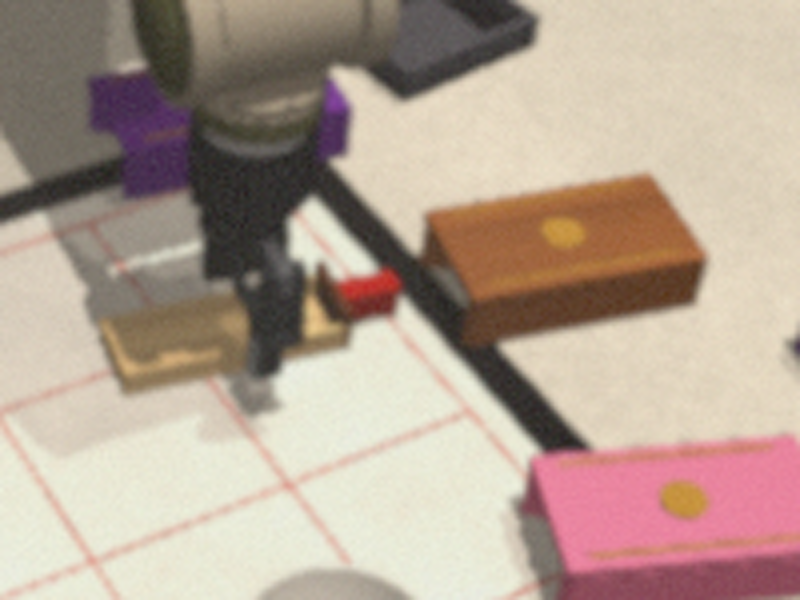

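The hand is slightly past the tray's middle, towards the front. I'll shift it back 1.2 cm, then close.

Request:
step_arm:
  motion: "0 .3 -1.2 -.1 .5 .7;0 0 0 0 0 0;0 0 0 0 0 0"

```text
time: 6.07
tool_pos: [0.5058, 0.0484, 0.0733]
ee_rot: [-1.564, 0.172, -0.171]
ft_force: [-0.7, -0.9, 0.1]
gripper_width: 0.085
```

Request:
step_arm:
  motion: "0 0 0 0 0 0;0 0 0 0 0 0;0 0 0 0 0 0;0 0 0 0 0 0;0 0 0 0 0 0"
  hand: 4
  squeeze: 30

```text
time: 6.48
tool_pos: [0.5057, 0.0468, 0.0737]
ee_rot: [-1.564, 0.174, -0.173]
ft_force: [0.3, -1.1, 0.2]
gripper_width: 0.0516
```

Request:
step_arm:
  motion: "0 -.3 0 0 0 0;0 -.2 0 0 0 0;0 0 0 0 0 0"

```text
time: 6.73
tool_pos: [0.5054, 0.047, 0.0787]
ee_rot: [-1.564, 0.174, -0.172]
ft_force: [0.5, -0.3, -1.5]
gripper_width: 0.052
```

```bash
python3 - <<'E'
from h import *
delta(.507,.054,.078,-102.4)
c=cap("scene",6); crop(c,300,150,500,300,4,"pics/g5.png",1.5)
E
```

```text
t 6.73 pos [0.5054 0.047  0.0787] yaw -12.62 w 0.052 q6 0.08 F [ 0.5 -0.3 -1.5]
shift now-axes cm [0.01 0.07 0.72] turn deg [ 9.000e-02  8.978e+01 -7.000e-02] | shift after turn [-0.72  0.07  0.01] rows 0.2
```

View pics/g5.png

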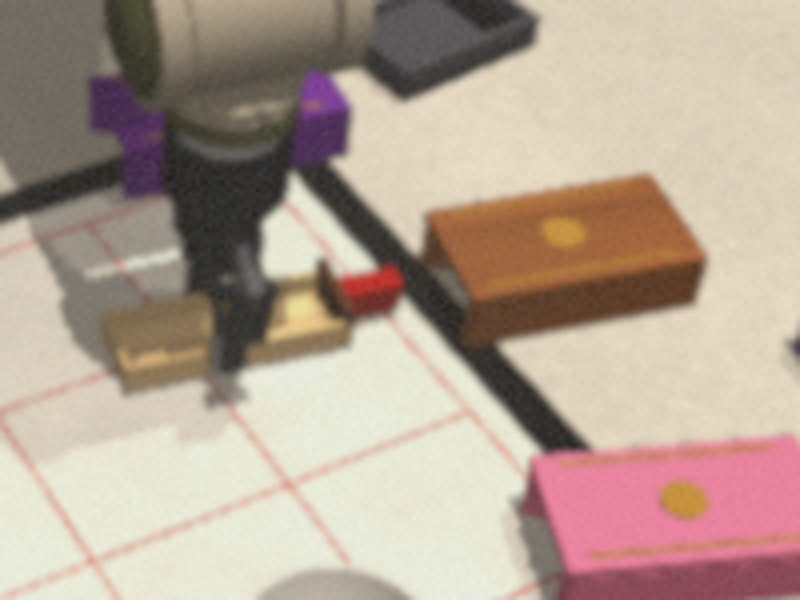

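The tray is held near its middle. I'll turn it the first 90° (clockwise, with the pull swinging away from the robot).

Request:
step_arm:
  motion: "0 0 0 0 4 0;0 0 0 0 7 0;0 0 0 0 7 0;0 0 0 0 7 0;0 0 0 0 7 0;0 0 0 0 7 0;0 0 0 0 7 0;0 0 0 0 7 0;0 0 0 0 7 0;0 0 0 0 7 0;0 0 0 0 7 0;0 0 0 0 7 0"

```text
time: 7.78
tool_pos: [0.5042, 0.0475, 0.0774]
ee_rot: [-1.165, 1.285, -1.278]
ft_force: [0.6, 1.5, -2.1]
gripper_width: 0.0519
```

Request:
step_arm:
  motion: "0 0 0 0 7 0;0 0 0 0 3 0;0 .3 0 0 0 0;0 .2 0 0 0 0;0 0 0 0 0 0"

```text
time: 8.2
tool_pos: [0.504, 0.0477, 0.0737]
ee_rot: [-1.069, 1.416, -1.409]
ft_force: [0.1, -1.1, -1.1]
gripper_width: 0.0511
```

```bash
python3 - <<'E'
from h import *
delta(.507,.049,.074,-102.4)
c=cap("scene",7); crop(c,300,150,500,300,4,"pics/g6.png",1.5)
E
```

```text
t 8.2 pos [0.504  0.0477 0.0737] yaw -105.97 w 0.0511 q6 1.71 F [ 0.1 -1.1 -1.1]
shift now-axes cm [-0.21 -0.03  0.25] turn deg [ 0.33 -3.57  0.07] | shift after turn [-0.19 -0.03  0.26] rows 0.1
```

View pics/g6.png

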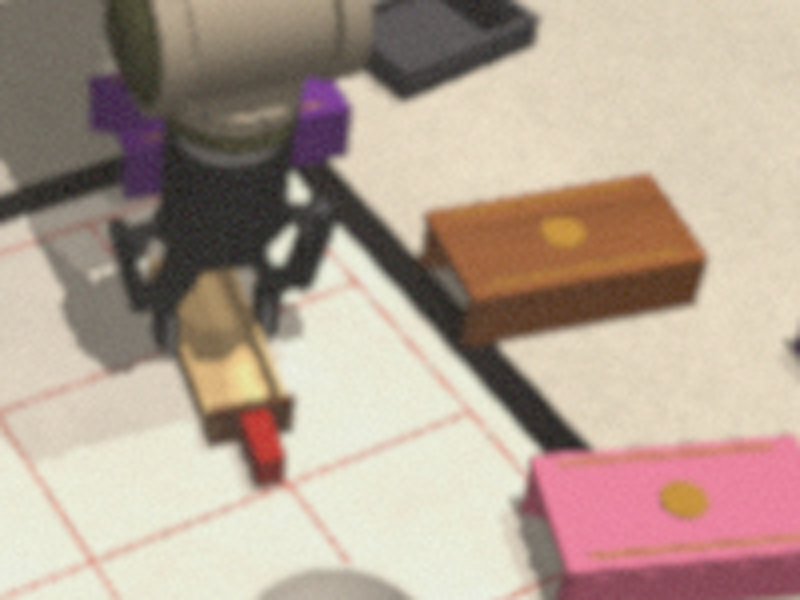

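The tray now has its pull pointing away from the robot. I'll release, lift, turn the empty hand back by half a turn and regrip.

Request:
step_arm:
  motion: "0 0 0 0 0 0;0 0 0 0 0 0;0 0 0 0 0 0;0 -1.5 0 0 0 0;0 -2 0 0 0 0;0 -2 0 0 -4 0;0 0 0 0 -7 0;0 0 0 0 -7 0;0 0 0 0 -7 0;0 0 0 0 -7 0;0 0 0 0 -7 0;0 0 0 0 -7 0"
  hand: 8.5

```text
time: 9.25
tool_pos: [0.5047, 0.0476, 0.1299]
ee_rot: [-1.423, 0.8, -0.791]
ft_force: [0.4, 0.4, 0.5]
gripper_width: 0.0849
```

Request:
step_arm:
  motion: "0 0 0 0 -7 0;0 0 0 0 -7 0;0 0 0 0 -7 0;0 0 0 0 -7 0;0 0 0 0 -7 0;0 0 0 0 -7 0;0 0 0 0 -7 0;0 0 0 0 -7 0;0 0 0 0 -7 0;0 0 0 0 -7 0;0 0 0 0 -7 0;0 0 0 0 -7 0"

```text
time: 10.25
tool_pos: [0.5048, 0.0476, 0.1281]
ee_rot: [-1.535, -0.371, 0.38]
ft_force: [-0.7, -0.1, 0.2]
gripper_width: 0.0851
```

```bash
python3 - <<'E'
from h import *
delta(.504,.0477,.075,74)
E
```

```text
t 10.25 pos [0.5048 0.0476 0.1281] yaw 27.45 w 0.0851 q6 -0.62 F [-0.7 -0.1  0.2]
shift now-axes cm [-0.04  5.31  0.02] turn deg [ -0.32 -46.55  -0.18] | shift after turn [-0.01  5.31  0.08] rows 1.3
```

Request:
step_arm:
  motion: "0 0 0 0 -7 0;0 0 0 0 -7 0;0 0 0 0 -7 0;0 0 0 0 -7 0;0 0 0 0 -7 0;0 0 0 0 -7 0;0 0 0 0 -4 0;0 0 0 0 0 0"

```text
time: 10.92
tool_pos: [0.5048, 0.0476, 0.1268]
ee_rot: [-1.316, -1.01, 1.017]
ft_force: [0.1, 0.8, -0.5]
gripper_width: 0.085
```

```bash
python3 - <<'E'
from h import *
delta(.504,.0477,.075,74)
E
```

```text
t 10.92 pos [0.5048 0.0476 0.1268] yaw 75.01 w 0.085 q6 -1.45 F [ 0.1  0.8 -0.5]
shift now-axes cm [-0.01  5.18  0.04] turn deg [-0.39  1.01 -0.03] | shift after turn [-0.01  5.18  0.08] rows 1.2
```

Request:
step_arm:
  motion: "0 1.7 0 -.4 1 0;0 1.7 0 0 0 0;0 1.3 0 0 0 0;0 .4 0 0 0 0;0 0 0 0 0 0"

```text
time: 11.33
tool_pos: [0.5055, 0.0475, 0.0744]
ee_rot: [-1.335, -0.995, 0.992]
ft_force: [0.0, -0.1, 1.3]
gripper_width: 0.085
```

Request:
step_arm:
  motion: "0 0 0 0 0 0;0 0 0 0 0 0;0 0 0 0 0 0;0 0 0 0 0 0;0 0 0 0 0 0;0 -.2 0 0 0 0;0 -.2 0 0 0 0;0 0 0 0 0 0"
  hand: 4
  squeeze: 30

```text
time: 12.0
tool_pos: [0.5062, 0.0475, 0.0813]
ee_rot: [-1.338, -0.995, 0.989]
ft_force: [-0.3, -0.6, -1.1]
gripper_width: 0.0516
```

```bash
python3 - <<'E'
from h import *
delta(.504,.0477,.078,-12.4)
c=cap("scene",8); crop(c,300,150,500,300,4,"pics/g7.png",1.5)
E
```

```text
t 12.0 pos [0.5062 0.0475 0.0813] yaw 73.27 w 0.0516 q6 -1.42 F [-0.3 -0.6 -1.1]
shift now-axes cm [-0.04  0.33  0.22] turn deg [ 0.25 85.67  0.27] | shift after turn [-0.22  0.33 -0.03] rows 0.1
```

View pics/g7.png

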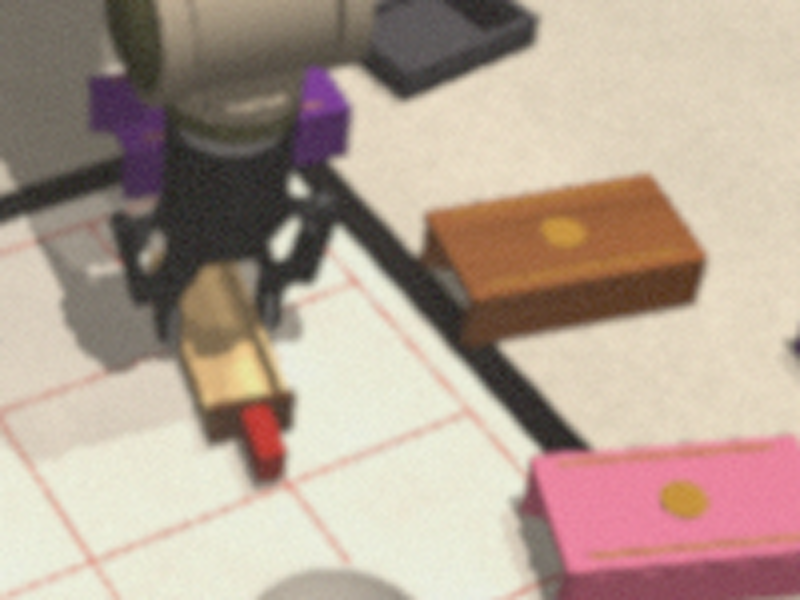

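The tray is regripped and lifted a few millimetres. I'll do the second quarter turn and set it down.

Request:
step_arm:
  motion: "0 0 0 0 4 0;0 0 0 0 7 0;0 0 0 0 7 0;0 0 0 0 7 0;0 0 0 0 7 0;0 0 0 0 7 0;0 0 0 0 7 0;0 0 0 0 7 0;0 0 0 0 7 0;0 0 0 0 7 0;0 0 0 0 7 0;0 0 0 0 4 0"

```text
time: 13.05
tool_pos: [0.5057, 0.0476, 0.0806]
ee_rot: [-1.569, 0.091, -0.098]
ft_force: [0.5, -0.1, -0.9]
gripper_width: 0.0516
```

```bash
python3 - <<'E'
from h import *
u=np.array([.2155,.9765]); g=np.array([.5365,.1965])-.15*u
print(g); delta(g[0],g[1],.076,-12.4)
E
```

```text
[0.504175 0.050025]
t 13.05 pos [0.5057 0.0476 0.0806] yaw -6.9 w 0.0516 q6 -0.02 F [ 0.5 -0.1 -0.9]
shift now-axes cm [-0.18  0.46  0.22] turn deg [-0.    5.5   0.25] | shift after turn [-0.2   0.46  0.2 ] rows 0.1
```

Request:
step_arm:
  motion: "0 0 0 0 3.5 0;0 0 0 0 0 0;0 0 0 0 0 0"

```text
time: 13.3
tool_pos: [0.5056, 0.0477, 0.0804]
ee_rot: [-1.566, 0.143, -0.15]
ft_force: [0.2, -0.4, -2.6]
gripper_width: 0.0518
```

```bash
python3 - <<'E'
from h import *
u=np.array([.2155,.9765]); g=np.array([.5365,.1965])-.15*u
delta(g[0],g[1],.076,-12.4)
E
```

```text
t 13.3 pos [0.5056 0.0477 0.0804] yaw -10.69 w 0.0518 q6 0.05 F [ 0.2 -0.4 -2.6]
shift now-axes cm [-0.19  0.44  0.21] turn deg [-0.02  1.71  0.24] | shift after turn [-0.19  0.44  0.2 ] rows 0.1
```

Request:
step_arm:
  motion: "-.2 0 0 0 1.7 0;0 .3 0 0 0 0;0 .2 0 0 0 0;0 0 0 0 0 0"

```text
time: 13.63
tool_pos: [0.5041, 0.0479, 0.0758]
ee_rot: [-1.565, 0.16, -0.168]
ft_force: [-1.1, -0.7, 1.5]
gripper_width: 0.0517
```

Request:
step_arm:
  motion: "0 0 0 0 0 0;0 0 0 0 0 0;0 0 0 0 0 0;0 0 0 0 0 0;0 -1.5 0 0 0 0;0 -2.5 0 0 0 0;0 -2.5 0 0 0 0;0 -2.5 0 0 0 0"
  hand: 8.5

```text
time: 14.3
tool_pos: [0.5018, 0.048, 0.1637]
ee_rot: [-1.565, 0.164, -0.156]
ft_force: [1.1, 0.5, 0.0]
gripper_width: 0.0852
```

```bash
python3 - <<'E'
from h import *
delta(.608,-.252,.15,-90)
E
```

```text
t 14.3 pos [0.5018 0.048  0.1637] yaw -11.69 w 0.0852 q6 0.07 F [1.1 0.5 0. ]
shift now-axes cm [ 16.48   1.31 -27.23] turn deg [ 0.21 78.31 -0.22] | shift after turn [30.    1.37 10.62] rows 7.6
```

Request:
step_arm:
  motion: "0 0 0 0 7.1 0;0 0 0 0 7.1 0;0 0 0 0 7.1 0;0 0 0 0 7.1 0;0 0 0 0 7.1 0;0 0 0 0 7.1 0;0 0 0 0 7.1 0;0 0 0 0 7.1 0;0 0 0 0 7.1 0;0 0 0 0 7.1 0;0 0 0 0 7.1 0"

```text
time: 15.22
tool_pos: [0.504, 0.0479, 0.1702]
ee_rot: [-1.199, 1.211, -1.221]
ft_force: [-0.4, 0.4, 0.1]
gripper_width: 0.0849
```

Request:
step_arm:
  motion: "3.7 .1 1.3 0 0 0;3.7 .1 1.3 0 0 0;3.7 .1 1.3 0 0 0;3.7 .1 1.3 0 0 0;3.7 .1 1.3 0 0 0;3.7 .1 1.3 0 0 0;3.7 .1 1.3 0 0 0;0 0 0 0 0 0"

```text
time: 15.88
tool_pos: [0.5931, -0.2229, 0.1632]
ee_rot: [-1.198, 1.213, -1.224]
ft_force: [0.4, 0.2, -0.3]
gripper_width: 0.0851
```

```bash
python3 - <<'E'
from h import *
delta(.608,-.252,.15,-90)
c=cap("scene",9); crop(c,300,150,500,300,4,"pics/i1.png",1.5); cv2.imwrite("pics/i1f.png",c["pixels"][:,:,::-1])
c=cap("top",9); crop(c,130,180,330,330,4,"pics/i2.png",1.5)
E
```

```text
t 15.88 pos [ 0.5931 -0.2229  0.1632] yaw -90.78 w 0.0851 q6 1.04 F [ 0.4  0.2 -0.3]
shift now-axes cm [2.89 1.34 1.52] turn deg [-0.46 -0.78  0.07] | shift after turn [2.91 1.32 1.49] rows 0.8
```

View pics/i1f.png

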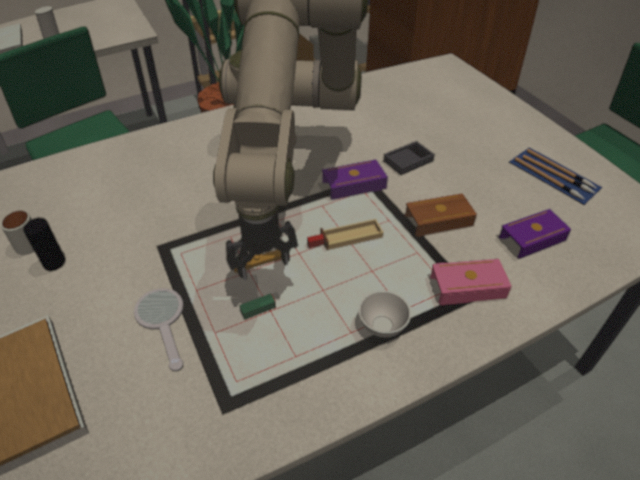

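View pics/i2.png

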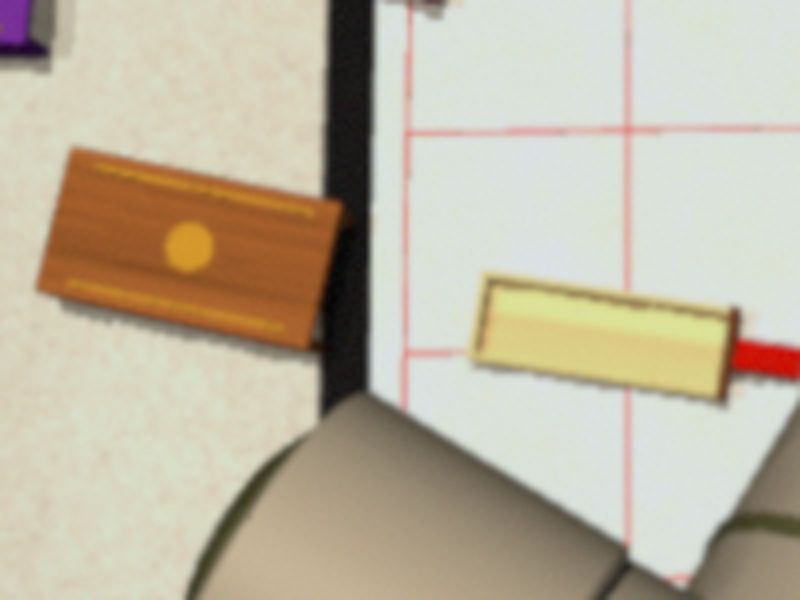

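View pics/i1.png

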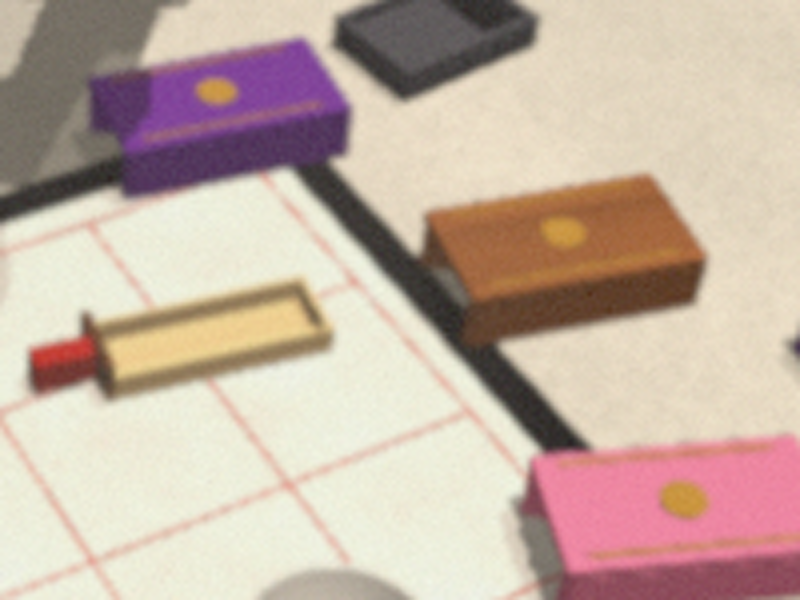

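The tray stands on the table with its tail towards the box. Its red pull is at scene (316,240) and its tail rim at top-crop (478,317). I'll measure its pose and check the seal's.

```bash
python3 - <<'E'
from h import *
t=load("top9.pkl"); s=load("scene9.pkl")
def cc(pts,x0,y0,k): return [((x+.5)/k-.5+x0,(y+.5)/k-.5+y0) for x,y in pts]
a=onz(t,cc([(485,272),(471,362)],130,180,4),.02); b=onz(t,cc([(738,308),(727,403)],130,180,4),.03)
print("top tail",a.round(4),a.mean(0).round(4),"front",b.round(4),b.mean(0).round(4))
d=a.mean(0)-b.mean(0); print("yaw",np.degrees(np.arctan2(d[1],d[0])),np.linalg.norm(d[:2]), "mid",(a.mean(0)+b.mean(0))/2)
a2=onz(s,cc([(303,279),(332,332)],300,150,4),.02); print("scene tail",a2.round(4),a2.mean(0))
# masks: light tray interior, red pull
for c,n in((t,"top"),(s,"scene")):
    H=hsv(c); m=((H[...,0]<5)|(H[...,0]>174))&(H[...,1]>170)&(H[...,2]>60)
    for st,ce,l in blobs(m,30): 
        print(n,"red",st,ce.round(1),onz(c,[ce],.028).round(4))
    m=(H[...,0]>=18)&(H[...,0]<=32)&(H[...,1]>65)&(H[...,2]>60)
    for st,ce,l in blobs(m,300):
        if n=="top" and not(220<ce[0]<330 and 230<ce[1]<300): continue
        if n=="scene" and not(310<ce[0]<390 and 215<ce[1]<260): continue
        (cx,cy),_,ang=r=cv2.minAreaRect(np.argwhere(l)[:,::-1].astype(np.float32)); bb=cv2.boxPoints(r)
        P=onz(c,bb,.02);print(n,"tray",P.round(4).tolist(),P.mean(0).round(4))
crop(t,240,230,300,290,8,"pics/zz.png")
E
```

```text
top tail [[0.5389 0.1095 0.02  ]
 [0.4874 0.1173 0.02  ]] [0.5132 0.1134 0.02  ] front [[ 0.5154 -0.0351  0.03  ]
 [ 0.4619 -0.0284  0.03  ]] [ 0.4887 -0.0317  0.03  ]
yaw 80.41800268370407 0.1472131045231225 mid [0.50092383 0.04085652 0.025     ]
scene tail [[0.4937 0.1208 0.02  ]
 [0.5433 0.1116 0.02  ]] [0.51847628 0.11620567 0.02      ]
top red [313 265  17   9 113] [320.9 269.5] [[ 0.4862 -0.0501  0.028 ]]
top tray [[0.4881, 0.1192, 0.02], [0.5397, 0.1115, 0.02], [0.5159, -0.031, 0.02], [0.4647, -0.0226, 0.02]] [0.5021 0.0443 0.02  ]
scene red [309 235  15   7  52] [315.3 238.2] [[ 0.492  -0.0504  0.028 ]]
scene tray [[0.4689, -0.015, 0.02], [0.4928, 0.1324, 0.02], [0.5546, 0.1061, 0.02], [0.5299, -0.0354, 0.02]] [0.5115 0.047  0.02  ]
```

Request:
step_arm:
  motion: "2.9 1.3 1.5 -.4 -.8 0;0 2 0 0 0 0;0 2 0 0 0 0;0 1.3 0 0 0 0;0 0 0 0 0 0;0 0 0 0 0 0"

```text
time: 16.48
tool_pos: [0.6074, -0.241, 0.0956]
ee_rot: [-1.214, 1.204, -1.198]
ft_force: [-0.2, 0.6, 0.7]
gripper_width: 0.0852
```

```bash
python3 - <<'E'
from h import *
delta(.608,-.252,.07,-90)
c=cap("scene",10); crop(c,200,200,320,320,6,"pics/j1.png",1.8)
c=cap("top",10); crop(c,340,160,460,260,6,"pics/j2.png",1.8)
E
```

```text
t 16.48 pos [ 0.6074 -0.241   0.0956] yaw -89.37 w 0.0852 q6 1.0 F [-0.2  0.6  0.7]
shift now-axes cm [1.1  2.56 0.06] turn deg [ 0.12  0.63 -0.18] | shift after turn [1.1  2.56 0.06] rows 0.7
```

View pics/j1.png

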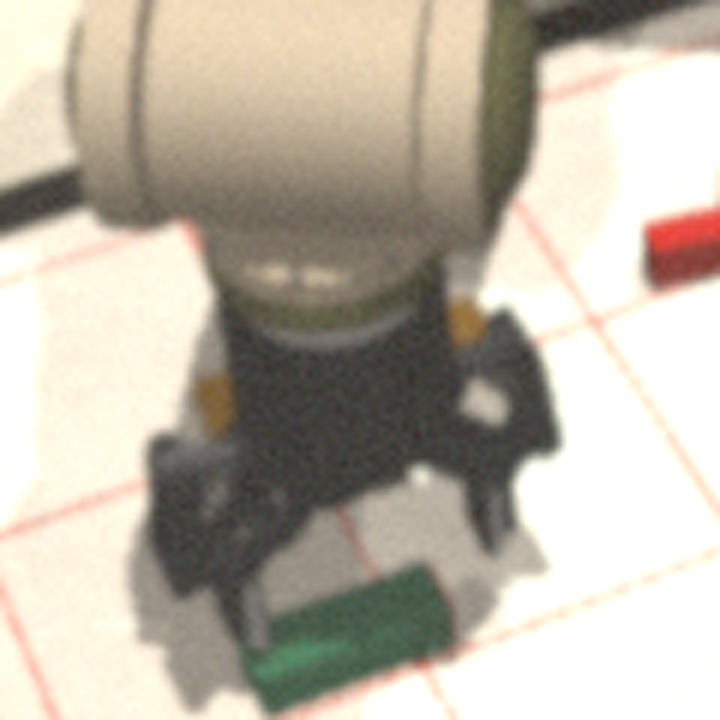

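View pics/j2.png

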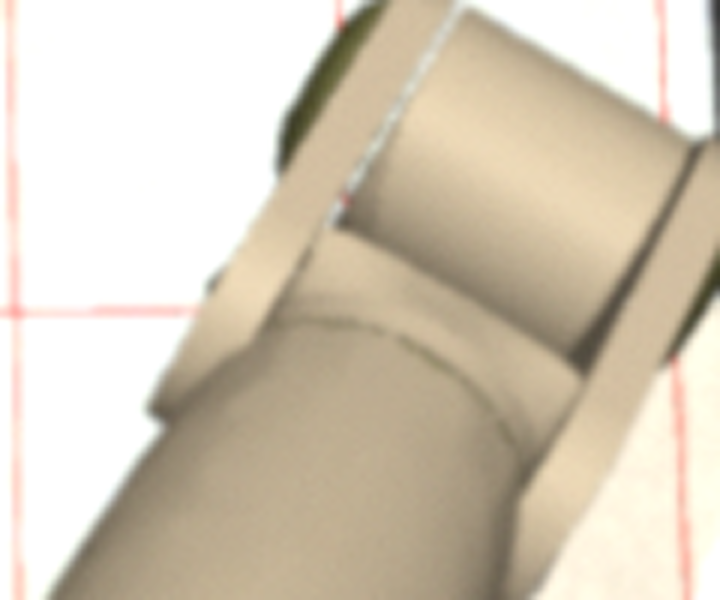

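The left finger tip, at crop (255,640), is still about 11 mm short of the seal's end. I'll correct along the jaws.

Request:
step_arm:
  motion: "1.1 0 .06 0 .6 0;0 0 0 0 0 0;0 0 0 0 0 0"

```text
time: 16.83
tool_pos: [0.6093, -0.2533, 0.0994]
ee_rot: [-1.207, 1.207, -1.21]
ft_force: [-0.3, 0.2, 0.3]
gripper_width: 0.0851
```

```bash
python3 - <<'E'
from h import *
delta(.608,-.252,.07,-90)
c=cap("scene",11); crop(c,200,200,320,320,6,"pics/j3.png",1.8)
# expected tip positions
E
```

```text
t 16.83 pos [ 0.6093 -0.2533  0.0994] yaw -89.99 w 0.0851 q6 1.0 F [-0.3  0.2  0.3]
shift now-axes cm [-0.13  2.94 -0.13] turn deg [-0.15  0.01 -0.  ] | shift after turn [-0.13  2.94 -0.13] rows 0.7
```

View pics/j3.png

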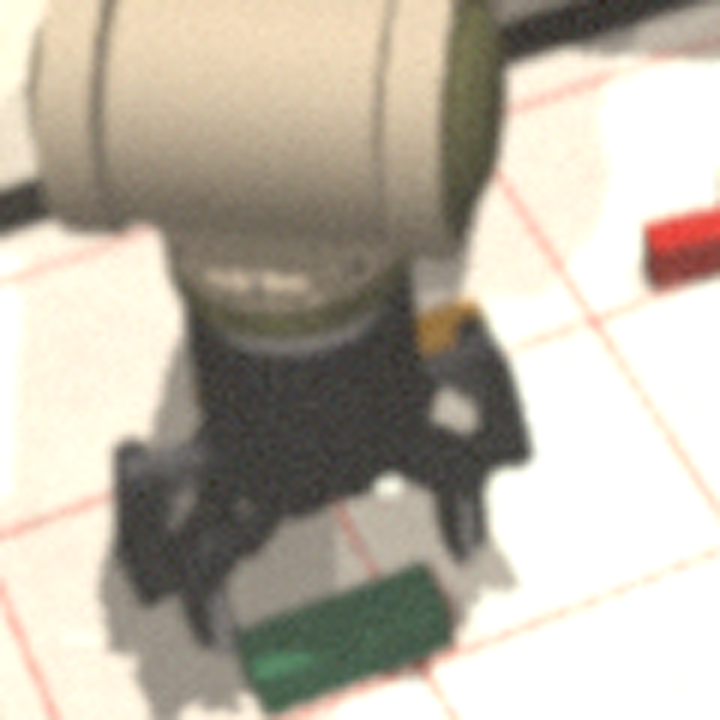

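The fingers now straddle the seal's ends, at crop (215,640) and (465,550), centred within about 1 mm. I'll go down and close on the seal's length.

Request:
step_arm:
  motion: "-.1 1 -.1 0 0 0;0 1 0 0 0 0;0 .7 0 0 0 0;0 0 0 0 0 0"

```text
time: 17.22
tool_pos: [0.6082, -0.2526, 0.0703]
ee_rot: [-1.207, 1.206, -1.212]
ft_force: [0.4, -0.7, 0.2]
gripper_width: 0.085
```

```bash
python3 - <<'E'
from h import *
delta(.608,-.252,.07,-90)
c=cap("scene",12); crop(c,200,200,320,320,6,"pics/j4.png",1.8)
E
```

```text
t 17.22 pos [ 0.6082 -0.2526  0.0703] yaw -90.02 w 0.085 q6 1.0 F [ 0.4 -0.7  0.2]
shift now-axes cm [-0.06  0.03 -0.02] turn deg [-0.21 -0.02  0.04] | shift after turn [-0.06  0.03 -0.02] rows 0.0
```

View pics/j4.png

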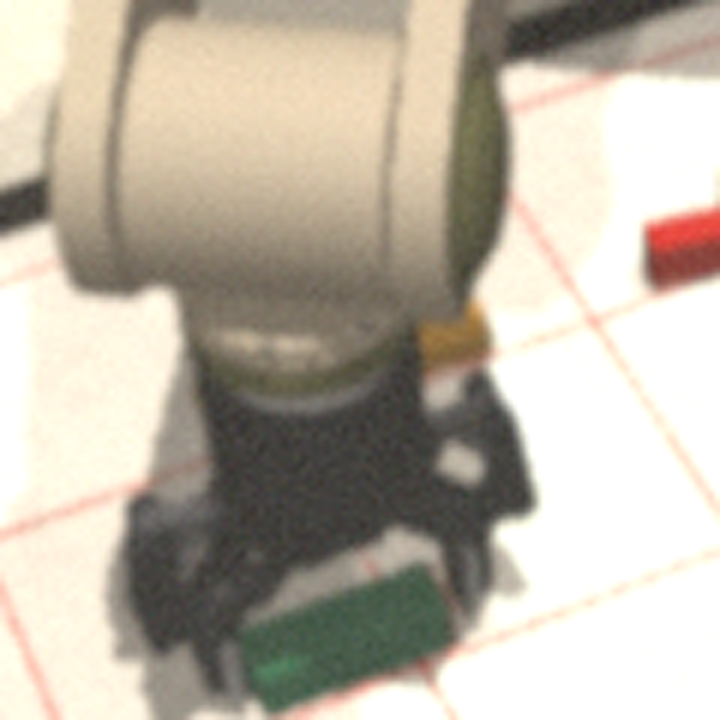

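Request:
step_arm:
  motion: "0 0 0 0 0 0;0 0 0 0 0 0;0 0 0 0 0 0;0 0 0 0 0 0;0 -1 0 0 0 0;0 -1.5 0 0 0 0;0 -2 0 0 0 0;0 -2 0 0 0 0;0 0 0 0 0 0"
  hand: 6.5
  squeeze: 30

```text
time: 18.02
tool_pos: [0.6079, -0.2522, 0.14]
ee_rot: [-1.207, 1.207, -1.21]
ft_force: [0.7, 0.6, -0.2]
gripper_width: 0.0754
```

```bash
python3 - <<'E'
from h import *
delta(.503,.041,.135,-99.5)
c=cap("scene",13); crop(c,200,180,320,300,6,"pics/j5.png",1.8)
E
```

```text
t 18.02 pos [ 0.6079 -0.2522  0.14  ] yaw -90.0 w 0.0754 q6 1.0 F [ 0.7  0.6 -0.2]
shift now-axes cm [-29.32   0.47 -10.49] turn deg [-0.14  9.5  -0.01] | shift after turn [-27.19   0.5  -15.19] rows 7.5
```

View pics/j5.png

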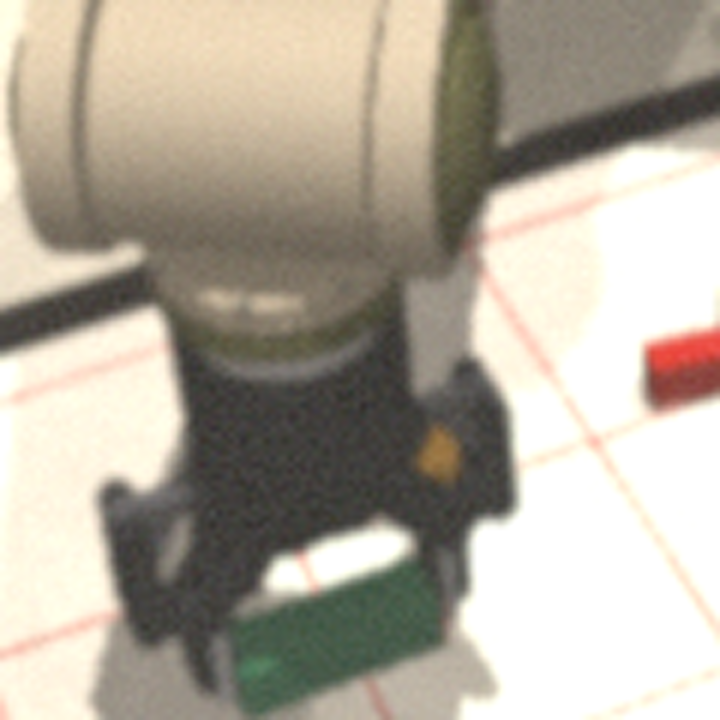

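The seal is held level by its ends and lifted clear. I'll carry it over the tray.

Request:
step_arm:
  motion: "0 0 0 0 5 0;0 0 0 0 4.5 0;-3 0 -1.7 0 0 0;-3.4 0 -1.9 0 0 0;-3.4 0 -1.9 0 0 0;-3.4 0 -1.9 0 0 0;-3.4 0 -1.9 0 0 0;-3.4 0 -1.9 0 0 0;-3.4 0 -1.9 0 0 0;-2 0 -1 0 0 0;0 0 0 0 0 0;0 0 0 0 0 0"

```text
time: 19.07
tool_pos: [0.5016, 0.0343, 0.1276]
ee_rot: [-1.127, 1.352, -1.329]
ft_force: [0.2, 0.4, -1.5]
gripper_width: 0.0757
```

```bash
python3 - <<'E'
from h import *
delta(.503,.041,.1,-99.5)
E
```

```text
t 19.07 pos [0.5016 0.0343 0.1276] yaw -100.2 w 0.0757 q6 1.58 F [ 0.2  0.4 -1.5]
shift now-axes cm [-0.67  2.76  0.06] turn deg [ 0.83 -0.7  -0.16] | shift after turn [-0.68  2.76  0.03] rows 0.7
```

Request:
step_arm:
  motion: "-.7 1 0.05 .8 -.7 -.1;0 1 0 0 0 0;0 .7 0 0 0 0;0 0 0 0 0 0;0 0 0 0 0 0"

```text
time: 19.48
tool_pos: [0.5038, 0.038, 0.0972]
ee_rot: [-1.126, 1.335, -1.331]
ft_force: [-0.1, 0.1, -0.1]
gripper_width: 0.0754
```

```bash
python3 - <<'E'
from h import *
delta(.503,.041,.0755,-99.5)
c=cap("scene",14); crop(c,280,150,400,270,6,"pics/k1.png",1.8)
E
```

```text
t 19.48 pos [0.5038 0.038  0.0972] yaw -99.68 w 0.0754 q6 1.58 F [-0.1  0.1 -0.1]
shift now-axes cm [-0.28  2.17 -0.13] turn deg [ 0.14 -0.18 -0.02] | shift after turn [-0.28  2.17 -0.13] rows 0.5
```

View pics/k1.png

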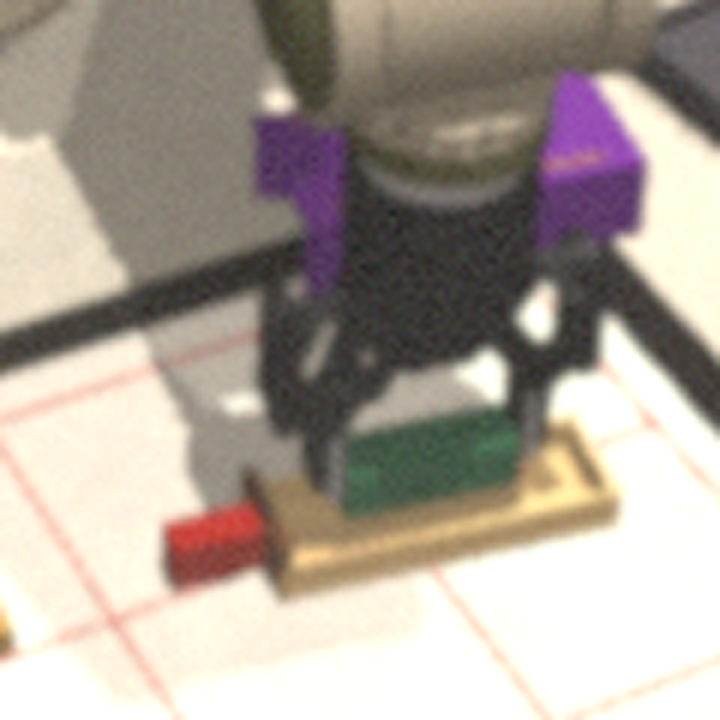

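The seal hangs over the middle of the tray, inside the walls, at crop (430,460). I'll lower it and release.

Request:
step_arm:
  motion: "-.2 .8 -.13 0 0 0;0 .8 0 0 0 0;0 .5 0 0 0 0;0 0 0 0 0 0;0 0 0 0 0 0"

```text
time: 19.95
tool_pos: [0.5035, 0.0392, 0.075]
ee_rot: [-1.124, 1.335, -1.333]
ft_force: [-2.0, -0.6, 7.6]
gripper_width: 0.0752
```

```bash
python3 - <<'E'
from h import *
delta(.503,.041,.0745,-99.5)
c=cap("scene",15); crop(c,280,150,400,270,6,"pics/k2.png",1.8)
E
```

```text
t 19.95 pos [0.5035 0.0392 0.075 ] yaw -99.78 w 0.0752 q6 1.59 F [-2.  -0.6  7.6]
shift now-axes cm [-0.17  0.05 -0.08] turn deg [ 0.05 -0.28 -0.02] | shift after turn [-0.17  0.05 -0.08] rows 0.0
```

View pics/k2.png

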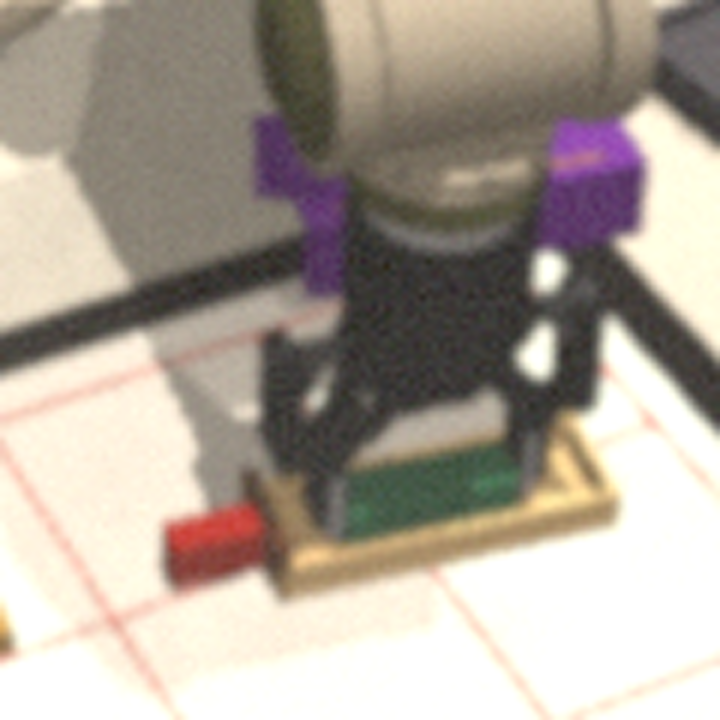

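The seal is down on the tray floor: the force reads 7.6 N up and the camera agrees. I'll open and lift straight up.

Request:
step_arm:
  motion: "0 0 0 0 0 0;0 0 0 0 0 0;0 0 0 0 0 0;0 -1 0 0 0 0;0 -1.5 0 0 0 0;0 -2.5 0 0 0 0;0 -2.5 0 0 0 0;0 0 0 0 0 0"
  hand: 8.5

```text
time: 20.67
tool_pos: [0.5035, 0.0393, 0.1557]
ee_rot: [-1.124, 1.334, -1.333]
ft_force: [0.6, -0.4, 1.6]
gripper_width: 0.0851
```

```bash
python3 - <<'E'
from h import *
delta(.503,.041,.14,-12.4)
c=cap("scene",16); crop(c,280,150,400,270,6,"pics/k3.png",1.8)
E
```

```text
t 20.67 pos [0.5035 0.0393 0.1557] yaw -99.77 w 0.0851 q6 1.59 F [ 0.6 -0.4  1.6]
shift now-axes cm [-0.16  1.57 -0.08] turn deg [ 2.000e-02 -8.737e+01 -5.000e-02] | shift after turn [-0.09  1.57  0.16] rows 0.4
```

View pics/k3.png

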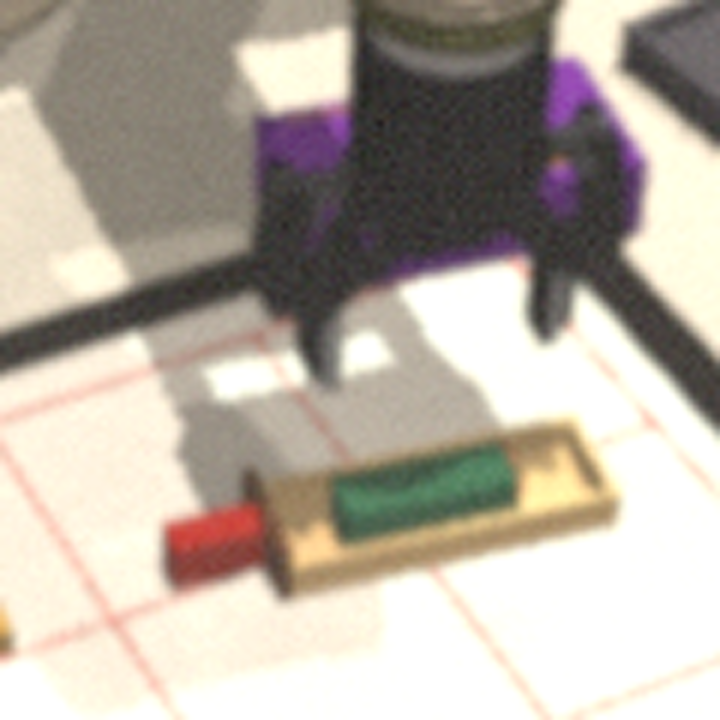

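The seal lies flat in the tray, at crop (425,490). I'll turn the hand and go to the red pull.

Request:
step_arm:
  motion: "0 0 0 0 -7 0;0 0 0 0 -7 0;0 0 0 0 -7 0;0 0 0 0 -7 0;0 0 0 0 -7 0;0 0 0 0 -7 0;0 0 0 0 -7 0;0 0 0 0 -7 0;0 0 0 0 -7 0;0 0 0 0 -7 0;0 0 0 0 -7 0;0 0 0 0 -7 0"

```text
time: 21.72
tool_pos: [0.4995, 0.0398, 0.1506]
ee_rot: [-1.562, 0.198, -0.181]
ft_force: [0.6, 0.9, 0.4]
gripper_width: 0.085
```

Request:
step_arm:
  motion: "0 0 -2.3 0 -5 0;0 0 -2.5 0 0 0;0 0 -2.5 0 0 0;0 0 -2.3 0 0 0;0 0 0 0 0 0;0 0 0 0 0 0"

```text
time: 22.22
tool_pos: [0.4811, -0.0573, 0.1481]
ee_rot: [-1.565, 0.122, -0.097]
ft_force: [0.1, 0.5, 0.3]
gripper_width: 0.085
```

```bash
python3 - <<'E'
from h import *
delta(.487,-.0547,.12,-9.5)
c=cap("scene",17); crop(c,280,150,400,270,6,"pics/k4.png",1.8)
H=hsv(c); m=((H[...,0]<5)|(H[...,0]>174))&(H[...,1]>170)&(H[...,2]>60)
for st,ce,l in blobs(m,30): print("red",st,ce.round(1),onz(c,[ce],.022).round(4))
E
```

```text
t 22.22 pos [ 0.4811 -0.0573  0.1481] yaw -7.99 w 0.085 q6 -0.22 F [0.1 0.5 0.3]
shift now-axes cm [0.59 2.8  0.33] turn deg [-0.08  1.51 -0.94] | shift after turn [0.54 2.81 0.35] rows 0.7
```

View pics/k4.png

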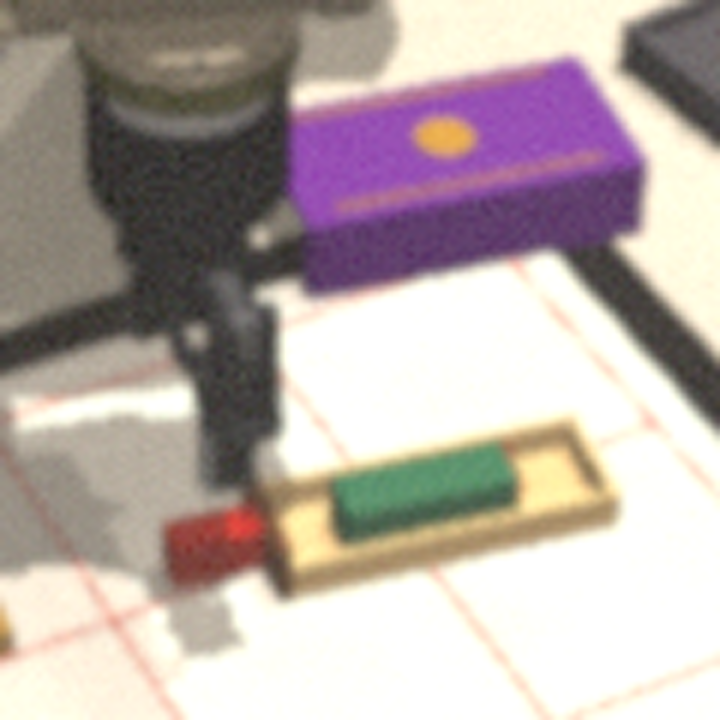

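Request:
step_arm:
  motion: ".55 1 .3 0 1.5 -.9;0 1.5 0 0 0 0;0 0 0 0 0 0;0 0 0 0 0 0"

```text
time: 22.6
tool_pos: [0.4874, -0.0519, 0.1223]
ee_rot: [-1.565, 0.129, -0.129]
ft_force: [-0.2, -0.7, 0.4]
gripper_width: 0.0851
```

```bash
python3 - <<'E'
from h import *
delta(.487,-.0547,.077,-9.5)
E
```

```text
t 22.6 pos [ 0.4874 -0.0519  0.1223] yaw -9.38 w 0.0851 q6 -0.18 F [-0.2 -0.7  0.4]
shift now-axes cm [ 0.01  4.53 -0.29] turn deg [-0.1   0.12 -0.01] | shift after turn [ 0.01  4.53 -0.28] rows 1.1
```

Request:
step_arm:
  motion: "0 1.3 -.3 0 0 0;0 1.5 0 0 0 0;0 1.2 0 0 0 0;0 .3 0 0 0 0;0 0 0 0 0 0"

```text
time: 23.02
tool_pos: [0.4883, -0.0526, 0.081]
ee_rot: [-1.566, 0.123, -0.128]
ft_force: [0.5, -0.1, -0.1]
gripper_width: 0.0852
```

```bash
python3 - <<'E'
from h import *
delta(.487,-.0547,.077,-9.5)
c=cap("scene",18); crop(c,280,150,400,270,6,"pics/k5.png",1.8)
E
```

```text
t 23.02 pos [ 0.4883 -0.0526  0.081 ] yaw -9.12 w 0.0852 q6 -0.19 F [ 0.5 -0.1 -0.1]
shift now-axes cm [-0.09  0.4  -0.23] turn deg [-0.07  0.38  0.18] | shift after turn [-0.09  0.4  -0.23] rows 0.1
```

View pics/k5.png

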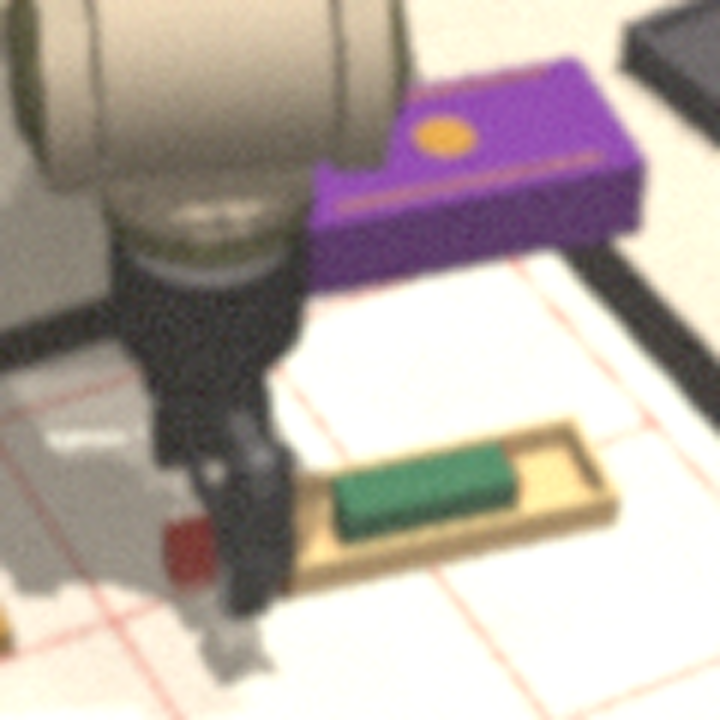

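Request:
step_arm:
  motion: "-.1 .3 -.5 0 .3 0.2;0 0 0 0 0 0;0 0 0 0 0 0"

```text
time: 23.32
tool_pos: [0.4873, -0.0578, 0.0801]
ee_rot: [-1.567, 0.127, -0.131]
ft_force: [-0.1, 0.7, 0.0]
gripper_width: 0.0849
```

Request:
step_arm:
  motion: "0 0 0 0 0 0;0 0 0 0 0 0;0 0 0 0 0 0;0 0 0 0 0 0;0 0 0 0 0 0;0 0 0 0 0 0;0 0 0 0 0 0;0 0 0 0 0 0;0 0 0 0 0 0"
  hand: 1
  squeeze: 35

```text
time: 24.07
tool_pos: [0.4877, -0.058, 0.0815]
ee_rot: [-1.567, 0.126, -0.133]
ft_force: [0.0, -0.6, 0.3]
gripper_width: 0.0171
```

```bash
python3 - <<'E'
from h import *
delta(.487,-.0547,.077,-9.5)
c=cap("scene",19); crop(c,280,150,400,270,6,"pics/k6.png",1.8)
c=cap("top",19); crop(c,210,210,360,310,5,"pics/k7.png",1.8)
E
```

```text
t 24.07 pos [ 0.4877 -0.058   0.0815] yaw -9.42 w 0.0171 q6 -0.19 F [ 0.  -0.6  0.3]
shift now-axes cm [-0.12  0.45  0.32] turn deg [-0.01  0.08  0.25] | shift after turn [-0.12  0.45  0.32] rows 0.1
```

View pics/k6.png

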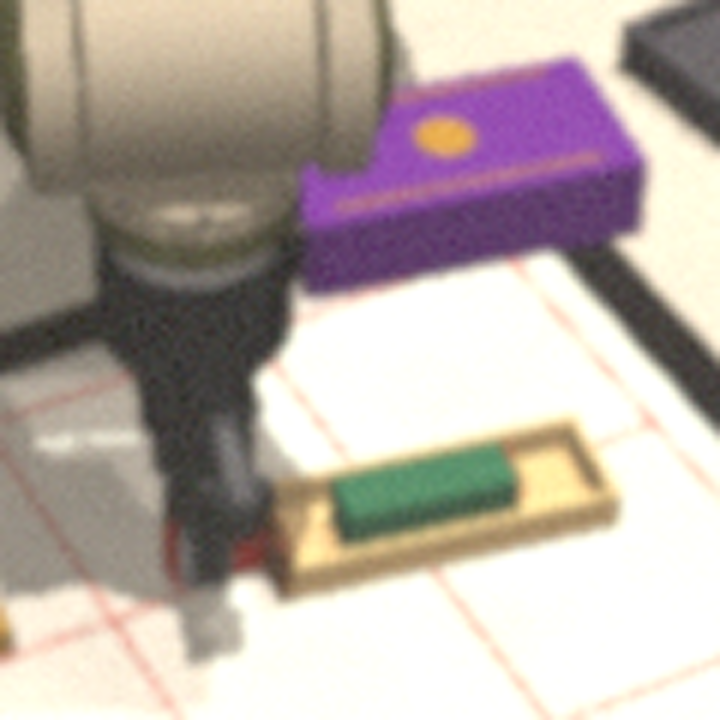

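View pics/k7.png

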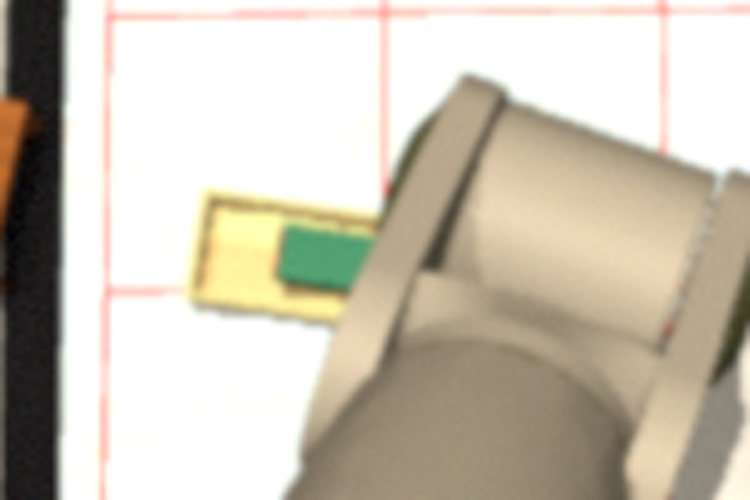

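The pull is gripped (17 mm opening) and the seal hasn't moved. I'll line up with the box axis by turning 3° and shifting about -7 mm sideways, then check.

Request:
step_arm:
  motion: "-.3 0 0 0 1.2 0;-.3 0 0 0 1.2 0;-.1 0 0 0 .6 0;0 0 0 0 0 0;0 0 0 0 0 0"
  squeeze: 45

```text
time: 24.58
tool_pos: [0.4804, -0.057, 0.0816]
ee_rot: [-1.564, 0.17, -0.18]
ft_force: [0.9, -1.4, -0.2]
gripper_width: 0.0169
```

```bash
cat >> h.py <<'E'
M=np.array([.5366,.1967]); U=np.array([np.cos(np.radians(77.55)),np.sin(np.radians(77.55))]); V=np.array([U[1],-U[0]])
def along(target):
    from rig import ctrl
    st=ctrl.state(); d=st["tool_pos"][:2]-M
    print("hand along %.1f mm lateral %.1f mm"%(1e3*d@U,1e3*d@V)); g=M+target*U; delta(g[0],g[1],.081,-12.45)
E
python3 - <<'E'
from h import *
along(-.2)
c=cap("scene",20); crop(c,280,150,480,300,4,"pics/l1.png",1.8)
c=cap("top",20); crop(c,130,190,330,320,4,"pics/l2.png",1.8)
E
```

```text
hand along -259.8 mm lateral -0.2 mm
t 24.58 pos [ 0.4804 -0.057   0.0816] yaw -12.79 w 0.0169 q6 -0.14 F [ 0.9 -1.4 -0.2]
shift now-axes cm [-0.02  0.06  5.98] turn deg [-0.01 -0.34  0.36] | shift after turn [0.02 0.06 5.98] rows 1.4
```

View pics/l2.png

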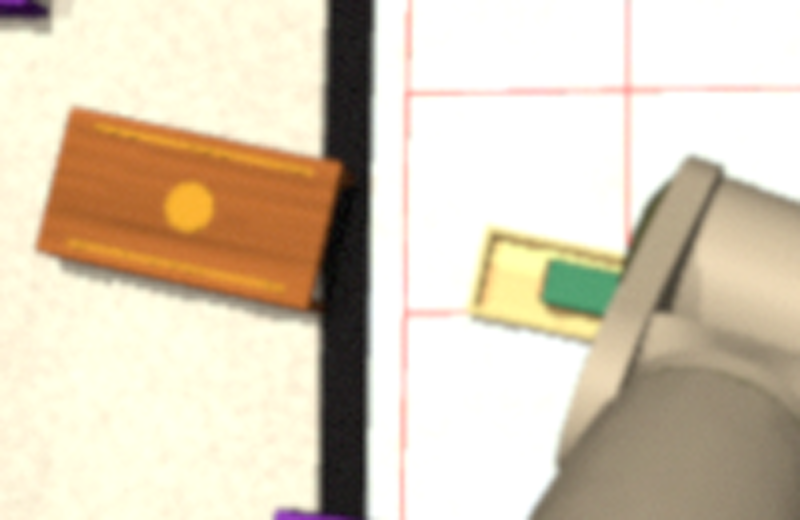

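```bash
python3 - <<'E'
from h import *
t=load("top20.pkl")
def cc(pts,x0,y0,k): return [((x+.5)/k-.5+x0,(y+.5)/k-.5+y0) for x,y in pts]
a=onz(t,cc([(490,230),(471,318)],130,190,4),.02)
b=onz(t,cc([(72,106),(342,163),(308,308),(38,250)],130,190,4),.044); bc=b.mean(0)
print(a.round(4),b.round(4),bc)
for p in (a[0],a[1],a.mean(0)): d=p[:2]-(bc[:2]-.082*U); print("along",1e3*d@U,"lat",1e3*d@V)
e=b[0]-b[1];f=b[3]-b[2];print([np.degrees(np.arctan2(x[1],x[0])) for x in (e,f)])
e=a[0]-a[1];print("tail normal yaw",np.degrees(np.arctan2(e[1],e[0]))+90)
E
```

```text
[[0.54   0.1067 0.02  ]
 [0.4897 0.1173 0.02  ]] [[0.6115 0.3458 0.044 ]
 [0.5761 0.1878 0.044 ]
 [0.4942 0.206  0.044 ]
 [0.5286 0.3631 0.044 ]] [0.55260737 0.27567253 0.044     ]
along -85.72857833413484 lat 24.158511587941465
along -86.17332880695085 lat -27.278604837246434
along -85.95095357054286 lat -1.5600466246525417
[np.float64(77.38230000861547), np.float64(77.6350522407385)]
tail normal yaw 78.04539499477437
```

View pics/l1.png

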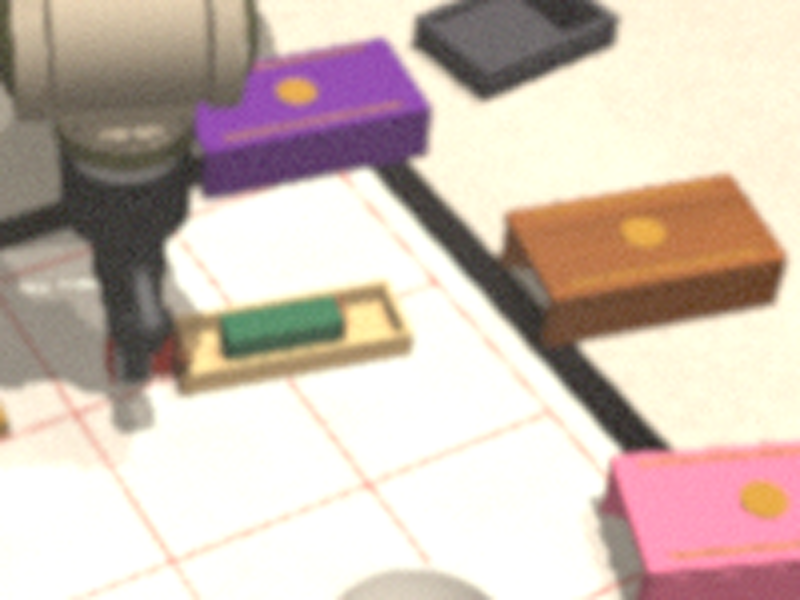

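The tail is 86 mm from the mouth, 1.6 mm to one side and under 1° off in yaw, which is within the flared mouth. I'll nudge it 1 mm sideways and slide it towards the mouth.

Request:
step_arm:
  motion: ".1 0 1 0 0 .3;0 0 1.4 0 0 0;0 0 1.4 0 0 0;0 0 1.4 0 0 0;0 0 1.4 0 0 0;0 0 0.6 0 0 0;0 0 0 0 0 0;0 0 0 0 0 0"

```text
time: 25.35
tool_pos: [0.4987, 0.0172, 0.0816]
ee_rot: [-1.565, 0.176, -0.174]
ft_force: [-0.5, -1.8, 0.6]
gripper_width: 0.0166
```

```bash
python3 - <<'E'
from h import *
along(-.1)
c=cap("scene",21); crop(c,300,150,480,285,4.4,"pics/l3.png",1.8)
c=cap("top",21); crop(c,130,190,330,320,4,"pics/l4.png",1.8)
E
```

```text
hand along -183.5 mm lateral 1.6 mm
t 25.35 pos [0.4987 0.0172 0.0816] yaw -12.78 w 0.0166 q6 0.02 F [-0.5 -1.8  0.6]
shift now-axes cm [-0.21  0.05  8.35] turn deg [ 0.09 -0.33 -0.04] | shift after turn [-0.16  0.06  8.35] rows 2.0
```

View pics/l4.png

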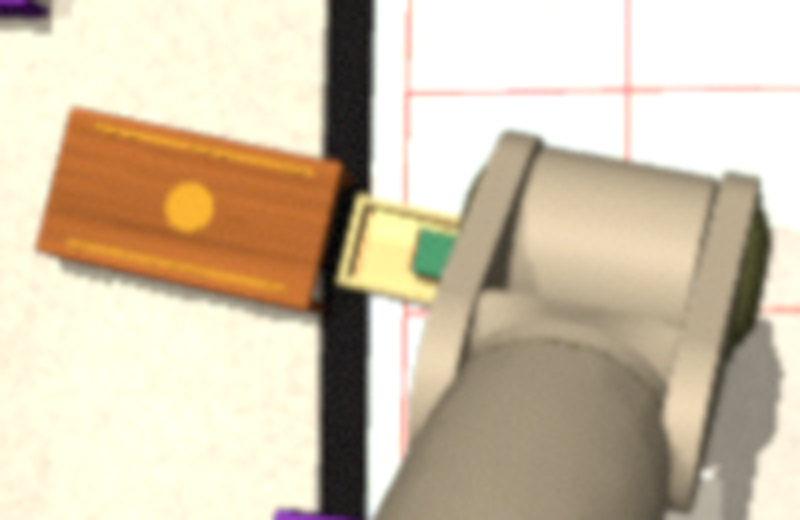

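View pics/l3.png

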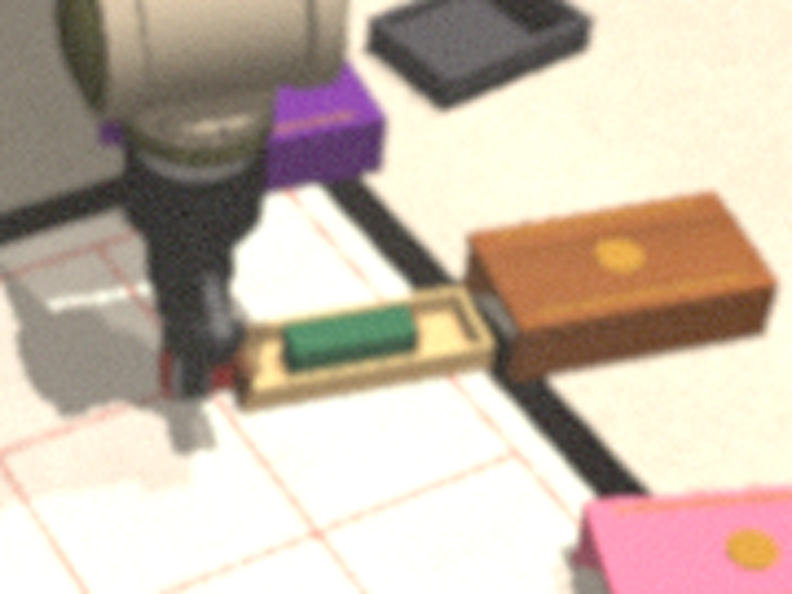

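The tail stands about 10 mm before the mouth at scene-crop (490,340), well centred. I'll slide it in slowly and watch the force.

Request:
step_arm:
  motion: "-.1 0 .6 0 -.3 0;0 0 .8 0 0 0;0 0 .8 0 0 0;0 0 .8 0 0 0;0 0 0 0 0 0"

```text
time: 25.87
tool_pos: [0.5045, 0.0476, 0.0816]
ee_rot: [-1.565, 0.175, -0.173]
ft_force: [1.5, 1.6, 0.3]
gripper_width: 0.0167
```

```bash
python3 - <<'E'
from h import *
along(-.1)
c=cap("scene",22); crop(c,300,150,480,285,4.4,"pics/l5.png",1.8)
E
```

```text
hand along -152.5 mm lateral 0.8 mm
t 25.87 pos [0.5045 0.0476 0.0816] yaw -12.68 w 0.0167 q6 0.09 F [1.5 1.6 0.3]
shift now-axes cm [-0.1   0.05  5.25] turn deg [ 0.08 -0.23 -0.07] | shift after turn [-0.08  0.06  5.25] rows 1.3
```

View pics/l5.png

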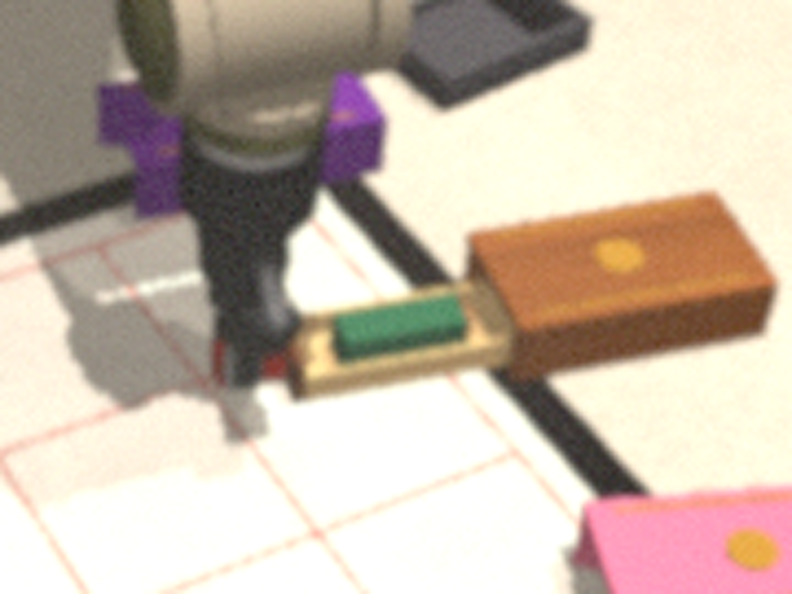

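The tail is about 20 mm inside the mouth with no resistance. I'll keep sliding.

Request:
step_arm:
  motion: "0 0 .8 0 -.2 0;0 0 1 0 0 0;0 0 1 0 0 0;0 0 1 0 0 0;0 0 1 0 0 0;0 0 0 0 0 0"

```text
time: 26.42
tool_pos: [0.5158, 0.099, 0.0816]
ee_rot: [-1.566, 0.172, -0.17]
ft_force: [-0.1, 0.8, 1.6]
gripper_width: 0.0173
```

```bash
python3 - <<'E'
from h import *
along(-.05)
E
```

```text
hand along -99.8 mm lateral 0.8 mm
t 26.42 pos [0.5158 0.099  0.0816] yaw -12.45 w 0.0173 q6 0.19 F [-0.1  0.8  1.6]
shift now-axes cm [-0.08  0.05  4.98] turn deg [ 0.1   0.   -0.06] | shift after turn [-0.08  0.06  4.98] rows 1.2
```

Request:
step_arm:
  motion: "0 0 .8 0 0 0;0 0 1 0 0 0;0 0 1 0 0 0;0 0 1 0 0 0;0 0 1 0 0 0;0 0 .3 0 0 0;0 0 0 0 0 0"

```text
time: 27.0
tool_pos: [0.5279, 0.1544, 0.0815]
ee_rot: [-1.567, 0.17, -0.168]
ft_force: [-0.2, -4.1, 2.4]
gripper_width: 0.017
```

```bash
python3 - <<'E'
from h import *
along(-.025)
c=cap("scene",23); crop(c,340,150,480,255,5.5,"pics/l6.png",1.8)
E
```

```text
hand along -43.2 mm lateral 0.6 mm
t 27.0 pos [0.5279 0.1544 0.0815] yaw -12.36 w 0.017 q6 0.29 F [-0.2 -4.1  2.4]
shift now-axes cm [-0.06  0.05  1.82] turn deg [ 0.15  0.09 -0.06] | shift after turn [-0.06  0.05  1.82] rows 0.4
```

View pics/l6.png

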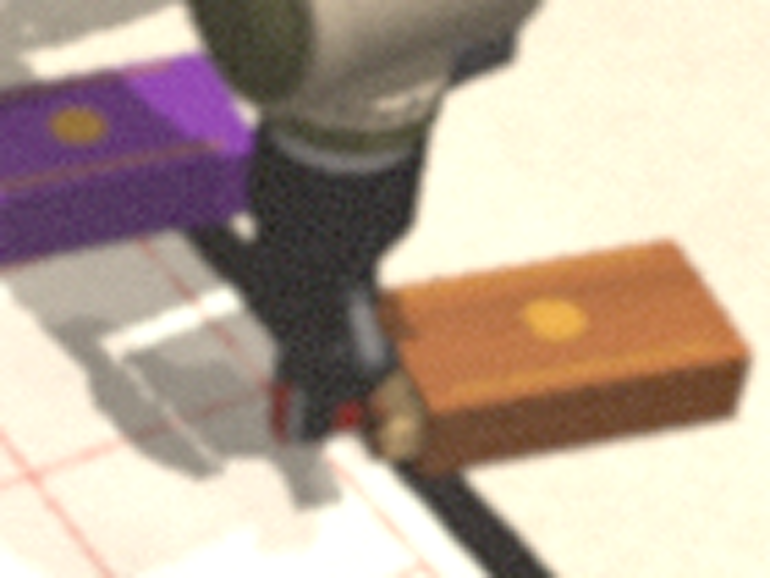

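The front plate is about 18 mm short of the mouth. I'll take small steps now until it touches the back wall.

Request:
step_arm:
  motion: "0 0 .5 0 0 0;0 0 .5 0 0 0;0 0 .4 0 0 0;0 0 0 0 0 0"

```text
time: 27.38
tool_pos: [0.5311, 0.1684, 0.0816]
ee_rot: [-1.566, 0.172, -0.169]
ft_force: [0.2, -0.1, 2.1]
gripper_width: 0.0168
```

```bash
python3 - <<'E'
from h import *
along(-.025)
c=cap("scene",24); crop(c,370,170,450,230,9,"pics/l7.png",1.8)
c=cap("top",24); crop(c,130,190,280,290,5,"pics/l8.png",1.8)
E
```

```text
hand along -28.8 mm lateral 0.7 mm
t 27.38 pos [0.5311 0.1684 0.0816] yaw -12.45 w 0.0168 q6 0.32 F [ 0.2 -0.1  2.1]
shift now-axes cm [-0.07  0.06  0.38] turn deg [ 0.14 -0.   -0.07] | shift after turn [-0.07  0.06  0.38] rows 0.1
```

View pics/l7.png

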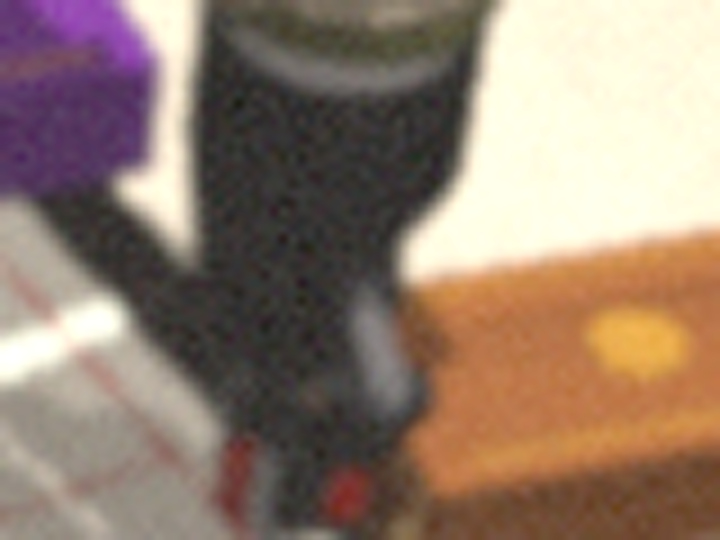

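View pics/l8.png

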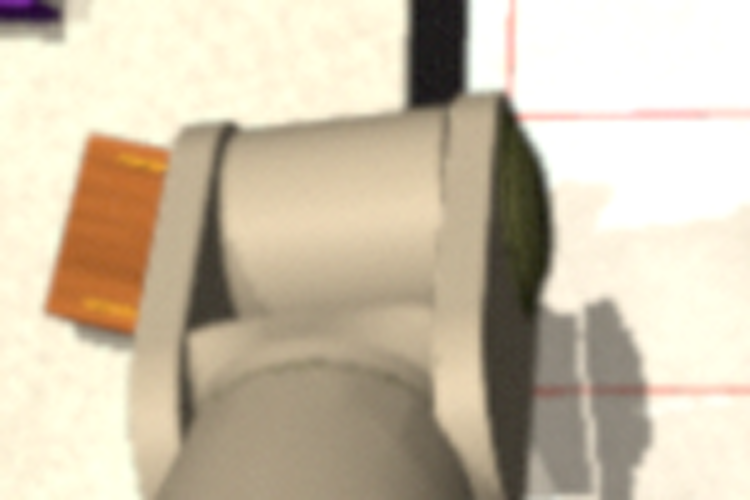

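Request:
step_arm:
  motion: "0 0 .2 0 0 0;0 0 .2 0 0 0;0 0 0 0 0 0"

```text
time: 27.73
tool_pos: [0.5319, 0.1719, 0.0816]
ee_rot: [-1.566, 0.172, -0.17]
ft_force: [-0.9, 0.9, 1.4]
gripper_width: 0.0178
```

Request:
step_arm:
  motion: "0 0 .15 0 0 0;0 0 0 0 0 0"

```text
time: 27.9
tool_pos: [0.5323, 0.1734, 0.0816]
ee_rot: [-1.566, 0.173, -0.17]
ft_force: [0.1, 0.6, 0.8]
gripper_width: 0.0172
```

```bash
python3 - <<'E'
from h import *
along(-.023)
E
```

```text
hand along -23.7 mm lateral 0.8 mm
t 27.9 pos [0.5323 0.1734 0.0816] yaw -12.49 w 0.0172 q6 0.33 F [0.1 0.6 0.8]
shift now-axes cm [-0.08  0.06  0.07] turn deg [ 0.15 -0.04 -0.09] | shift after turn [-0.08  0.06  0.07] rows 0.0
```

No contact yet, so I'll carry on 1.5–2 mm at a time.

Request:
step_arm:
  motion: "0 0 .15 0 0 0;0 0 0 0 0 0"

```text
time: 28.07
tool_pos: [0.5325, 0.1737, 0.0816]
ee_rot: [-1.569, 0.173, -0.169]
ft_force: [0.6, 2.3, 1.7]
gripper_width: 0.0168
```

Request:
step_arm:
  motion: "0 0 .15 0 0 0;0 0 0 0 0 0"

```text
time: 28.23
tool_pos: [0.5326, 0.1738, 0.0816]
ee_rot: [-1.572, 0.174, -0.168]
ft_force: [0.8, 2.1, 1.2]
gripper_width: 0.0169
```

```bash
python3 - <<'E'
from h import *
along(-.023)
c=cap("scene",25); crop(c,380,195,440,245,12,"pics/m1.png",1.8)
E
```

```text
hand along -23.2 mm lateral 1.1 mm
t 28.23 pos [0.5326 0.1738 0.0816] yaw -12.46 w 0.0169 q6 0.33 F [0.8 2.1 1.2]
shift now-axes cm [-0.11  0.06  0.02] turn deg [ 0.48 -0.01 -0.19] | shift after turn [-0.11  0.06  0.02] rows 0.0
```

View pics/m1.png

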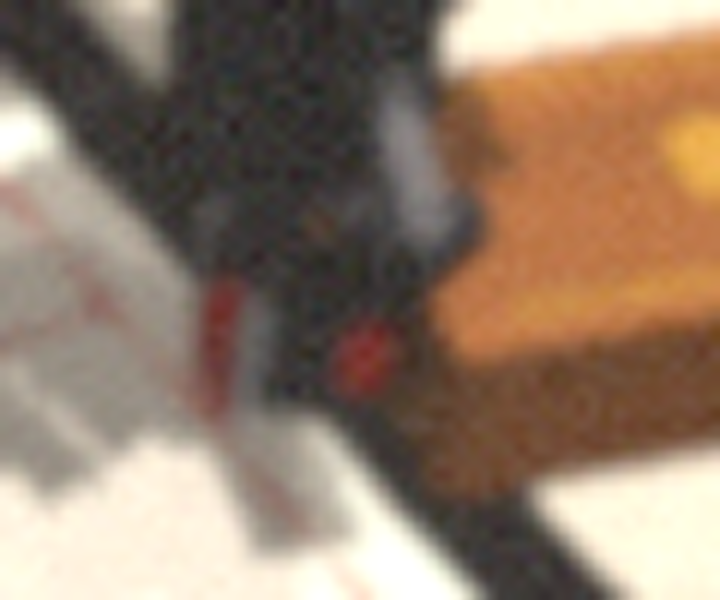

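The hand stopped at −23 mm, where I expected home to be, though I had commanded 3 mm more. So the tail is against the back wall. I'll open a little, back off along the pull without touching it, and lift to look.

Request:
step_arm:
  motion: "0 0 0 0 0 0;0 0 0 0 0 0;0 0 0 0 0 0;0 0 -.5 0 0 0;0 0 -.5 0 0 0;0 -1 -.3 0 0 0;0 -2 0 0 0 0;0 -2.5 0 0 0 0;0 -2.5 0 0 0 0;0 -2.5 -1 0 0 0;0 -2 -2 0 0 0;0 0 -3 0 0 0"
  hand: 4

```text
time: 29.28
tool_pos: [0.5156, 0.103, 0.2145]
ee_rot: [-1.571, 0.173, -0.161]
ft_force: [1.3, -1.2, 0.3]
gripper_width: 0.0397
```

Request:
step_arm:
  motion: "0 0 -4 0 0 0;0 0 -4 0 0 0;0 0 -4 0 0 0;0 0 -4 0 0 0;0 0 -3 0 0 0;0 0 0 0 0 0"

```text
time: 29.78
tool_pos: [0.4713, -0.0945, 0.2232]
ee_rot: [-1.573, 0.165, -0.17]
ft_force: [-0.4, 0.0, 0.8]
gripper_width: 0.0401
```

```bash
python3 - <<'E'
from h import *
along(-.023)
c=cap("scene",26); crop(c,370,180,490,260,6.5,"pics/m2.png",1.9)
c=cap("top",26); crop(c,130,200,260,290,6,"pics/m3.png",1.9)
E
```

```text
hand along -298.4 mm lateral -1.0 mm
t 29.78 pos [ 0.4713 -0.0945  0.2232] yaw -12.21 w 0.0401 q6 -0.22 F [-0.4  0.   0.8]
shift now-axes cm [ 0.16 13.98 27.66] turn deg [0.5  0.24 0.22] | shift after turn [ 0.1  14.22 27.54] rows 7.4
```

View pics/m2.png

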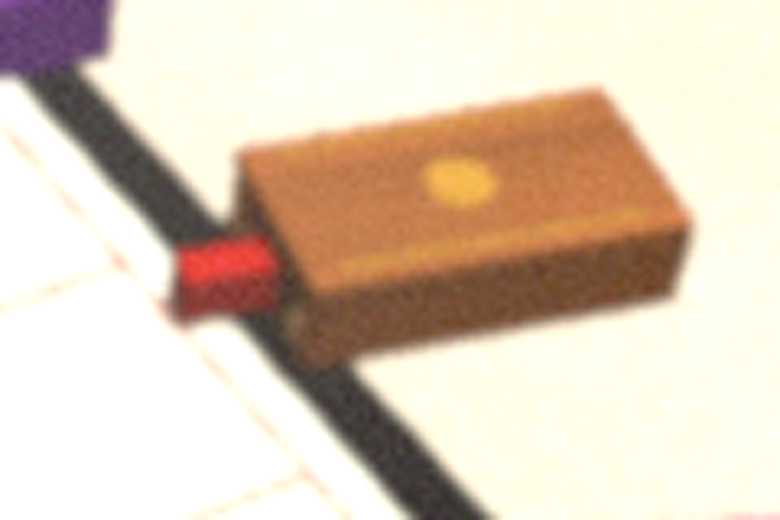

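View pics/m3.png

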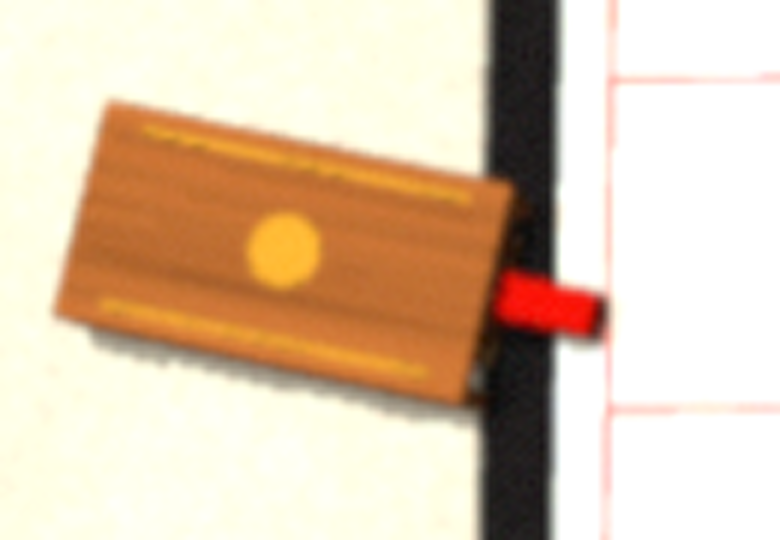

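```bash
python3 - <<'E'
from h import *
t=load("top26.pkl"); s=load("scene26.pkl")
def cc(pts,x0,y0,k): return [((x+.5)/k-.5+x0,(y+.5)/k-.5+y0) for x,y in pts]
def rep(n,box,end):
    bc=box.mean(0)[:2]; m=bc-.082*U
    for p in end: d=p[:2]-m; print(n,"pull end along %.1f lat %.1f mm"%(1e3*d@U,1e3*d@V))
b=onz(t,cc([(108,100),(515,184),(465,403),(55,316)],130,200,6),.044)
rep("top",b,onz(t,cc([(598,291),(590,335)],130,200,6),.028))
b=onz(s,cc([(601,88),(692,220),(318,292),(240,153)],370,180,6.5),.044)
rep("scene",b,onz(s,cc([(177,248),(180,285)],370,180,6.5),.028))
crop(s,400,205,430,240,20,"pics/m4.png",1.9)
for c,n in((t,"top"),(s,"scene")):
    H=hsv(c); m=((H[...,0]<5)|(H[...,0]>174))&(H[...,1]>150)&(H[...,2]>50)
    for st,ce,l in blobs(m,30):
        P=onz(c,np.argwhere(l)[:,::-1].astype(float),.028)[:,:2]
        print(n,st,"along range",(1e3*((P-M)@U)).min().round(1),(1e3*((P-M)@U)).max().round(1))
E
```

```text
top pull end along -36.0 lat 10.7 mm
top pull end along -36.8 lat -6.3 mm
scene pull end along -34.4 lat -10.2 mm
scene pull end along -40.8 lat 10.0 mm
top [212 245  18  11 144] along range -40.1 0.3
scene [398 216  15  11 113] along range -35.6 4.5
```

View pics/m4.png

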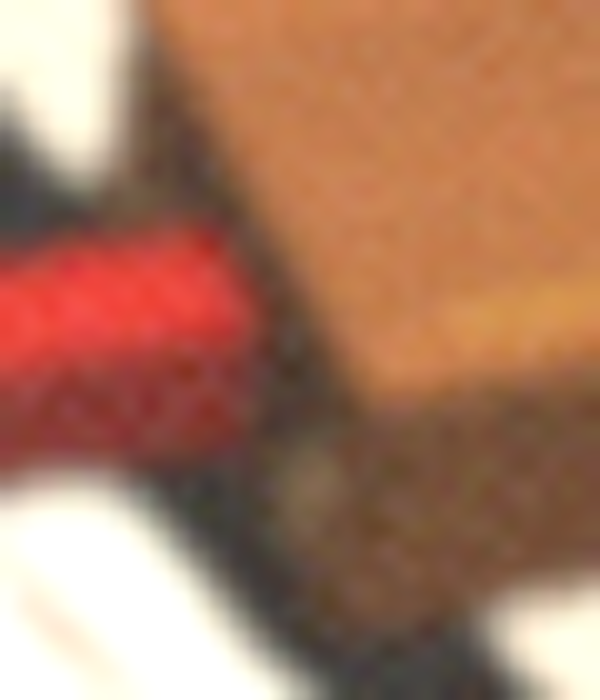

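The pull's end measures about 36–38 mm outside the mouth in both views, which puts the tail at about 152 mm, against the back wall. Last, I'll check the bystanders.

```bash
python3 - <<'E'
from h import *
for n in("top","scene"):
    a=load(n+"0.pkl");b=load(n+"26.pkl")
    for nm,f in (("brass",lambda H:(H[...,0]>=16)&(H[...,0]<=24)&(H[...,1]>150)&(H[...,2]>70)),):
        for c in(a,b):
            print(n,nm,[ce.round(1).tolist() for st,ce,l in blobs(f(hsv(c)),100)])
s=load("scene26.pkl"); cv2.imwrite("pics/n1.png",np.clip(np.hstack([load("scene0.pkl")["pixels"][120:400,120:520,::-1],s["pixels"][120:400,120:520,::-1]])*1.4,0,255).astype(np.uint8))
E
```

```text
top brass [[612.7, 211.7], [180.8, 226.9], [176.9, 241.3], [173.1, 255.8], [387.3, 273.0]]
top brass [[612.7, 211.7], [181.0, 227.0], [176.9, 241.3], [173.6, 255.9], [401.2, 273.9]]
scene brass [[255.5, 259.9]]
scene brass []
```

View pics/n1.png

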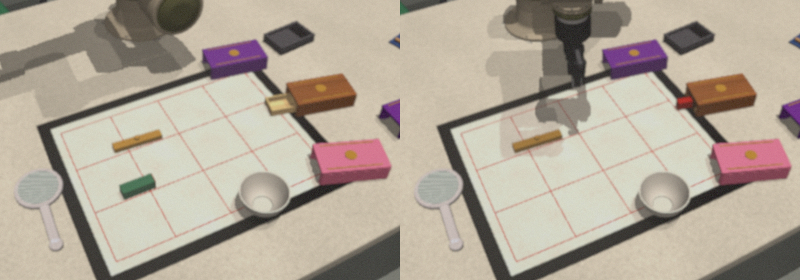

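In the side-by-side of before and after, the paperweight, mirror, tub, inkstone and look-alike boxes haven't moved. Only the red pull shows at the brown box's mouth, and the arm touches nothing.

```bash
python3 -c "
from rig import ctrl
print(ctrl.sign_off())"
```

```text
the job is handed in; nothing more can be done
None
```

I drew the backwards tray right out and turned it round on the table in two quarter-turns. Then I laid the green seal flat on its floor and slid the tray back in tail first by the red pull until it stopped. That took about 30 s of the 72 s.

**Tray home:** The hand stopped where I expected home to be, although I had commanded 3 mm more. The pull's end then measured 36–37 mm outside the mouth in the top view. In the scene view its two corners gave 34 and 41 mm, about 38 mm on average. Fully home is 38–40 mm, so within the 2 mm calibration the front is flush with the mouth. The wrist force read only about 2 N at that stop, so the stop itself and the pictures are the evidence, not a force peak.

**Seal:** I saw it lying flat in the tray until the tray went in. It is hidden in the box now, so there is no last look at it.

**Other things:** By eye, in before-and-after pictures, the paperweight, mirror, tub, inkstone and look-alike boxes haven't moved. My colour check on the paperweight disagreed: in the top view its blob had shifted about 14 pixels, and in the scene view it wasn't found. I put this down to the arm covering it and its shadow falling on it, and did not measure it again.

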